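Put the desk things back where they belong

ROBOT

A 6-joint arm with a two-finger parallel gripper is mounted at the origin on the work surface. World frame = base frame: x ahead of the robot, y to its left, z up, the work surface at z = 0. Lengths are in m, angles in rad, forces in N, time in s.
With the tool pointing down it reaches from about 0.25 to 0.775 m from the base axis. Payload 4 kg.
Tool frame: the origin (TCP) lies on the centre line of the jaws, within the pads' length; the fingertips stand 8 mm ahead of it and the grasp point (between the pads) lies 11 mm behind it; z points along the fingers, y is the direction in which the jaws open and shut (so a half turn about z gives the same grasp; the last joint's range is limited). The gripper opens to 94 mm and grips with 3 to 60 N. Pads are 16 mm wide; open, the fingers measure 119 mm over their backs; the gripper's body (75 mm by 177 mm) begins 78 mm behind the grasp point.
Start: joints at [-0.103, 0.087, 1.371, -0, 1.684, -0.103], TCP at [0.55, -0, 0.214] pointing down, gripper open.
Joint ranges: [-3.1, 3.1], [-0.76, 2.03], [0.27, 2.55], [-1.08, 4.22], [0.17, 2.65], [-2.57, 2.57]. Speed limits (rad/s): [2.79, 2.79, 3.14, 3.14, 3.14, 3.14].

INTERFACE

Orientations are given as [roll, pitch, yaw] about the fixed x, y, z axes, in that order (R = Rz(yaw) Ry(pitch) Rx(roll)).
In Python, from bench import * gives the robot as it stands.
- The arm moves only by the tool step_arm, never from a script. Its argument "steps" is a list of rows, each an object of numbers: "jaw": the opening, from 0 (shut) to 1 (fully open); "tx", "ty", "tz": the shift along the tool's x, y, z in m; "ax", "ay", "az": the turn, a rotation vector about the tool's x, y, z in rad. In form: [{"jaw": .., "tx": .., "ty": .., "tz": .., "ax": .., "ay": .., "az": ..}, ...]. A call has 1 to 8 rows; each row is the pose to reach, as a shift and turn from the pose measured when the call began, along the tool's axes at that moment; what a row does not reach only later rows make up. A row lasts 1/10 s, in which the tool goes at most 50 mm and 8.59 degrees, less where a joint would pass 70% of its speed; a pose out of reach is approached as far as the arm can. A call with a gripper value outside its range is refused whole. The fingers move at their own pace and stop on an object; the grip force is fixed at half the most. Time passes only in rows, so rows that repeat a pose let the fingers close. It gives the time, the measured TCP pose, the force and the opening at its end, in the units of the state.
- get_obs(): the state, without advancing time (a new reading comes with each control period).
- snapshot(name): name is "scene" or "side" or "wrist"; returns (picture, depth): 384x512x3 uint8, red, green, blue; 384x512 float32, m along the optical axis (not along the pixel's ray), 0 where there is no reading.
- camera_model(name): a dict with "intrinsics" (3x3 intrinsics, pixels), "k1" (the pictures are not rectified: a ray, as slopes to the right and down, at radius r is drawn at 1 + k1 r^2 times it, then the intrinsics apply), "origin" and "orientation" of the camera in the world. Camera axes: x right, y down, z forward; pixel columns grow to the right and rows downward; lengths in m; the calibration is good to about 2 mm. A picture is of the moment at which its call begins: read the wrist's pose just before it. camera_model takes no time and is no camera call; for the wrist camera it gives the pose at the moment of the call.
- close_job(): hands the job in, once; it reports no verdict.
Trained networks look in the newest picture that a camera, given by its name, has taken for a name from the list of things; names that differ only in an ending like _2 or _b are one class to them, and where a whole thing is asked for, a point or a joint stands for the part that bears it (a point fixed in the world has none). Each returns a list of dicts, best first, with "confidence" (0 to 1); they miss things now and then, are a little off and sometimes report something else, mostly with a low value. They report only what shows in the picture. A call takes as long as a camera call. They do not tell look-alikes from the thing itself.
- silhouettes(camera, query): "pixels" (384x512 bool, what is visible of it) and "rect" ([left, top, right, bottom] in pixels, round what is visible of it).
The state is a dict: "time": time; "joint_positions": joint angles; "qvel": joint speeds; "joint_torque": joint torques, N m; "tool_pos": TCP position; "ee_rot": TCP orientation; "wrist_force": force on the tool from outside, world axes, zero at the start; "wrist_torque": the same for the moment, N m; "width": finger opening in m.
Only numpy, scipy, OpenCV 4.12 (cv2) and the standard library are available. Lean on these libraries where they do the work, as an engineer would, in place of code of your own. Each camera call takes 0.05 s, during which the arm holds its last target. There are 200 camera calls.

TASK

The tea break is over, so put the desk in order: stand the frosted glass mug upright and gently in the middle of the cork-bottomed coaster, lay the earbud case flat in the middle of the round charging pad, lay the teal pencil case flat inside the felt-lined tray, and lay the teaspoon in the steel spoon rest with its bowl in the round dish and its handle along the channel. Keep the mug upright all the way, do not shift the red stapler that stands among the things, and leave everything released and at rest.

Things in the scene. Friction and masses are not known exactly. Their poses are not given: they have to be found in the camera images.
- mug: Loose frosted pale glass mug, standing upright, open at the top: round body of 64 mm outer diameter, 80 mm tall, wall 4 mm, one ear-shaped handle on the side of its own +y axis, reaching about 30 mm out from the body. About 0.2 kg. Origin: centre of its underside; z up. Grip it across the body along its own x axis, clear of the handle.
- earbuds: Loose white earbud charging case, a flat rounded block 60 mm (its x) x 46 mm (its y) x 22 mm tall, lying flat. About 50 g. Origin: centre of its underside; z up.
- pencil_case: Loose hard teal plastic pencil case, 180 mm long (its x) x 52 mm wide (its y) x 40 mm tall, lying flat. About 0.2 kg. Origin: centre of its underside; z up.
- spoon: Loose steel teaspoon lying open side up, 138 mm long, 35 g. Origin: under the centre of its bowl (44 x 29 mm, 10 mm tall), at the height of what it lies on; z up; handle along its own -x, tip 116 mm from the origin, resting on the surface. The handle arches: 50 mm from the origin (grip here, across it along y; balance point at about 40 mm) it is 10 mm wide, 4 mm thick, its middle 15 mm up.
- coaster: Fixed round coaster, place of the mug: cork base of 100 mm diameter with a white ceramic top of 92 mm diameter with a thin blue ring; top surface 9 mm above the desk. Origin: centre of its underside.
- charger: Fixed round black wireless charging pad, place of the earbud case: 100 mm diameter, flat top 9 mm above the desk, marked with a thin grey ring and a small light cross in the middle. Origin: centre of its underside.
- tray: Fixed shallow pale wooden tray lined with grey felt, place of the pencil case: 218 mm long (its x) x 90 mm wide (its y) outside, 210 x 82 mm inside, inner floor 5 mm above the desk, upright edges 4 mm thick whose top is 10 mm above the desk. Origin: centre of its underside.
- spoon_rest: Fixed spoon-shaped steel rest for the teaspoon, 168 mm long (its x): round dish of 76 mm diameter, rim 8 mm above the desk, dish centre 45 mm from the origin along its own +x; straight handle channel, 34 mm wide, edges 5 mm high, from the dish along -x to an open end 85 mm from the origin. One level floor 2.5 mm above the desk. Origin: on the underside, on the centre line.
- stapler: Bystander, loose: red and black stapler, 138 x 36 x 45 mm, standing among the things. Origin: centre of its underside. Leave it where it is.
Mind the look-alikes: they are no part of the job. Of the things shaped like the tray, the wooden one is meant.

How it is judged:
By the outcome, as a careful person would: the job done as asked, in the order asked, and still so for the second after the job is handed in, with the robot touching nothing.
It also fails if it takes over 128 s, if anything falls off the work surface, if the arm or the gripper's body presses on something with over 40 N, if the wrist force passes 120 N, or if a joint passes its speed limit or range.

## Working session

There is one attempt and no reset: what is moved stays moved. The work goes in short steps, Python scripts to look and compute and a tool call to move; the robot and the scene stay as the last step left them, time stands still between calls to the robot, and variables do not carry over. Pictures are saved under pics/ and viewed, about 12 in all and at most 16, crops included, and the job is handed in when it is done.

Besides the shell and the picture viewer there is one more tool, called after "Call:" as name([rows], argument=value, ...), one row to a line, values as JSON. step_arm: Moves the arm, as the interface text tells. Its arguments: {"type":"object","properties":{"steps":{"type":"array"}},"required":["steps"]}

```bash
ls; mkdir -p pics; python3 - <<'E'
from bench import *
import cv2
for n in("scene","side"):
    p,d=snapshot(n); cv2.imwrite(f"pics/{n}0.png",cv2.resize(p[:,:,::-1],(800,600),interpolation=cv2.INTER_CUBIC))
    m=camera_model(n); print(n,m)
    for q in ["mug","earbuds","pencil_case","spoon","coaster","charger","tray","spoon_rest","stapler"]:
        print(q,[(round(s["confidence"],2),s["rect"]) for s in silhouettes(n,q)])
print(get_obs())
E
```

```text
pics
scene {'intrinsics': array([[468.28641302,   0.        , 256.6301585 ],
       [  0.        , 468.28641302, 191.12289966],
       [  0.        ,   0.        ,   1.        ]]), 'k1': -0.15610779125378182, 'origin': array([1.31057386, 0.48533229, 1.06623946]), 'orientation': array([-2.36407088e+00,  2.02663357e-03,  2.09532180e+00])}
mug [(0.71, [303.8, 259.5, 336.7, 298.4])]
earbuds [(0.7, [253.1, 212.0, 299.3, 265.0]), (0.68, [180.8, 164.2, 202.9, 182.0])]
pencil_case [(0.92, [250.5, 213.0, 300.3, 268.3])]
spoon [(0.47, [207.7, 201.6, 243.4, 214.9])]
coaster [(0.56, [137.4, 207.6, 169.8, 234.4])]
charger [(0.94, [326.7, 224.8, 357.9, 255.7])]
tray [(0.83, [351.8, 248.3, 395.7, 324.7]), (0.82, [382.8, 177.9, 413.4, 231.8])]
spoon_rest [(0.97, [117.4, 168.1, 162.0, 195.9])]
stapler [(0.83, [239.5, 192.7, 271.4, 231.2])]
side {'intrinsics': array([[427.70551044,   0.        , 253.77765167],
       [  0.        , 427.70551044, 191.04041504],
       [  0.        ,   0.        ,   1.        ]]), 'k1': 0.037614804203546, 'origin': array([ 0.06325986, -0.57619352,  0.86339916]), 'orient
[... 643 characters left out ...]
, 287.4, 211.5])]
{'time': 1.0, 'joint_positions': array([-1.03105021e-01,  8.71971768e-02,  1.37070769e+00, -5.60087953e-06,
        1.68363979e+00, -1.03123325e-01]), 'qvel': array([ 0.00171575, -0.00016902,  0.00239849,  0.00268426,  0.00022436,
        0.00023351]), 'joint_torque': array([ 8.13073857e-04, -3.40051603e+01, -3.02605104e+01,  7.19801662e-02,
        2.35742249e-02, -1.04090014e-05]), 'tool_pos': array([ 5.50000834e-01, -9.38439296e-06,  2.13503513e-01]), 'ee_rot': array([3.14154548e+00, 1.04767314e-05, 1.57081400e+00]), 'wrist_force': array([ 0.54613058, -0.44311866,  1.56826538]), 'wrist_torque': array([-0.0384029 , -0.02843576,  0.03924624]), 'width': 0.09410206869263578}
```

View pictures.

View pics/scene0.png

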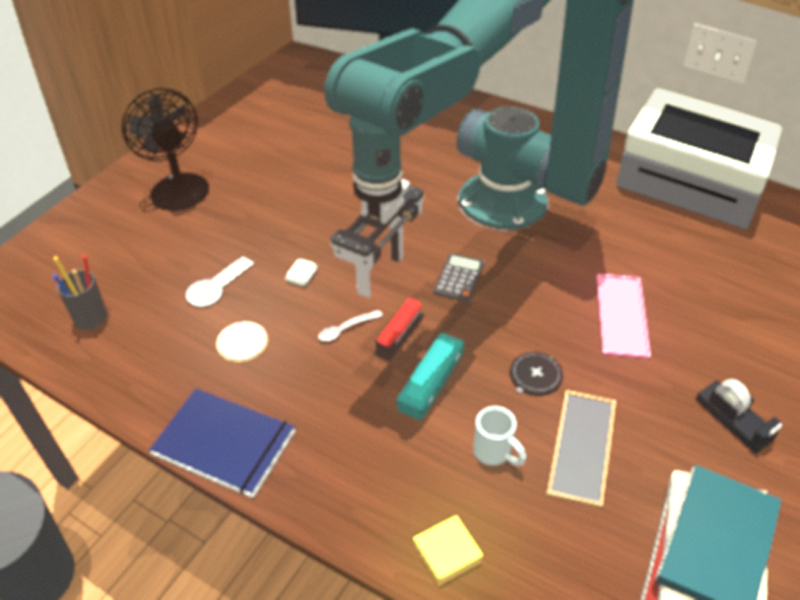

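View pics/side0.png

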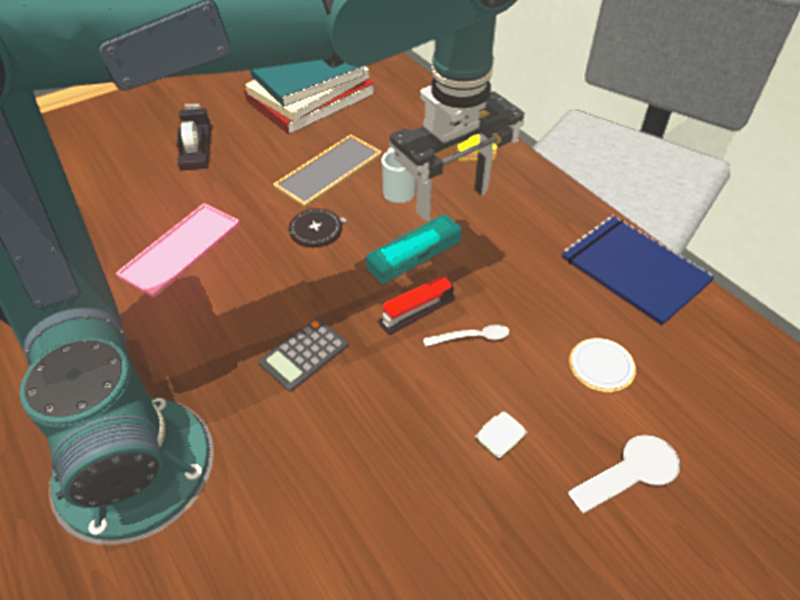

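```bash
cat > h.py <<'E'
from bench import *
import numpy as np, cv2
from scipy.spatial.transform import Rotation as R
from scipy.optimize import least_squares
def cam_pts(m,d,mask):
    v,u=np.nonzero(mask&(d>0)); K=m["intrinsics"]
    q=np.c_[(u-K[0,2])/K[0,0],(v-K[1,2])/K[1,1]]; s=q.copy()
    for _ in range(10): s=q/(1+m["k1"]*(s**2).sum(1))[:,None]
    z=d[v,u]; P=np.c_[s*z[:,None],z]
    return P@R.from_euler("xyz",m["orientation"]).as_matrix().T+m["origin"]
def find(cam,q,near=None,tol=60):
    """best detection; near=(u,v) picks by rect centre"""
    L=silhouettes(cam,q)
    if near is not None: L=[s for s in L if np.hypot((s["rect"][0]+s["rect"][2])/2-near[0],(s["rect"][1]+s["rect"][3])/2-near[1])<tol]
    return L[0] if L else None
def rect(P):
    (c,(w,h),a)=cv2.minAreaRect((P[:,:2]*1000).astype(np.float32))
    if w<h: w,h,a=h,w,a+90
    return np.round(c,1),round(w,1),round(h,1),round((a+90)%180-90,1)
def circ(P):
    c,r=cv2.minEnclosingCircle((P[:,:2]*1000).astype(np.float32)); return np.round(c,1),round(r,1)
E
python3 - <<'E'
from h import *
seeds={"scene":dict(mug=(320,279),earbuds=(192,173),pencil_case=(275,240),spoon=(225,208),coaster=(154,221),charger=(342,240),tray=(373,286),spoon_rest=(140,182),stapler=(255,212)),
"side":dict(mug=(256,112),earbuds=(324,278),pencil_case=(261,160),spoon=(297,216),coaster=(386,235),charger=(202,145),tray=(210,111),spoon_rest=(400,304),stapler=(265,195))}
out={}
for n in seeds:
    p,d=snapshot(n); m=camera_model(n)
    for q,s in seeds[n].items():
        f=find(n,q,s,20)
        if f is None: print(n,q,None); continue
        P=cam_pts(m,d,f["pixels"]); z0,z1=np.percentile(P[:,2],[5,97])
        lo={"mug":.065,"earbuds":.014,"pencil_case":.03,"stapler":.03,"coaster":.004,"charger":.004,"tray":.003,"spoon_rest":-.01,"spoon":.002}[q]
        T=P[(P[:,2]>lo)&(P[:,2]<.1)]; 
        # drop stragglers
        med=np.median(T[:,:2],0); r=np.linalg.norm(T[:,:2]-med,axis=1); T=T[r<1.6*np.percentile(r,90)]
        out[n+"_"+q]=T
        print(n,q,len(T),"z",z0.round(4),z1.round(4),"rect",*rect(T),"circ",*circ(T))
np.savez("p.npz",**out)
E
```

```text
scene mug 263 z 0.0067 0.0812 rect [644.8 277.3] 79.7 63.2 37.9 circ [641.  284.8] 44.6
scene earbuds 161 z 0.0079 0.0243 rect [ 453.2 -258.2] 64.0 47.7 12.2 circ [ 454.5 -259. ] 33.5
scene pencil_case 922 z 0.0115 0.0433 rect [562.6 113.2] 180.1 53.4 2.3 circ [562.4 114. ] 91.1
scene spoon 151 z 0.0003 0.0171 rect [521.5 -91.3] 134.0 31.7 -27.0 circ [521.  -92.4] 67.0
scene coaster 599 z 0.0027 0.0136 rect [ 664.6 -249.3] 98.2 95.4 90.0 circ [ 661.4 -250. ] 51.3
scene charger 729 z 0.0055 0.0143 rect [450.1 274.6] 102.7 93.5 23.5 circ [452.9 270.7] 52.9
scene tray 2022 z 0.0019 0.0115 rect [559.7 410.8] 221.3 95.3 13.3 circ [560.  407.3] 116.1
scene spoon_rest 455 z -0.0027 0.0077 rect [ 550.2 -413.7] 161.1 84.0 3.7 circ [ 548.3 -403.9] 82.0
scene stapler 327 z 0.0046 0.0467 rect [495.    5.3] 126.4 30.1 0.8 circ [495.1   1.1] 63.3
side mug 123 z 0.011 0.0807 rect [625.3 280.8] 81.8 37.2 81.5 circ [636.9 279.1] 41.4
side earbuds 475 z 0.0142 0.0242 rect [ 447.5 -261.1] 58.5 47.4 4.7 circ [ 446.9 -263.1] 32.8
side pencil_case None
side spoon 233 z -0.0002 0.0169 rect [523.1 -90.5] 130.8 29.9 -30.8 circ [522.  -92.4] 65.7
side coaster 1039 z 0.0037 0.0118 rect [ 659.1 -255.5] 97.3 95.6 -59.1 circ [ 660.2 -255.2] 50.1
side charger 687 z 0.0017 0.0134 rect [448.5 272. ] 100.9 100.4 20.8 circ [451.3 269. ] 54.0
side tray 1318 z 0.0025 0.0121 rect [559.3 409. ] 227.5 101.6 14.0 circ [557.5 405.6] 117.4
side spoon_rest 1531 z 0.001 0.0083 rect [ 553. -404.] 164.6 74.6 -4.1 circ [ 553.2 -397.5] 82.6
side stapler 496 z 0.0045 0.046 rect [489.4  -0.8] 123.1 31.6 -1.2 circ [489.7  -1.4] 62.1
```

Call:
step_arm([
  {"jaw": 1,"tx": 0.045,"ty": 0.01,"tz": -0.01},
  {"jaw": 1,"tx": 0.09,"ty": 0.02,"tz": -0.03},
  {"jaw": 1,"tx": 0.135,"ty": 0.03,"tz": -0.05},
  {"jaw": 1,"tx": 0.18,"ty": 0.04,"tz": -0.06},
  {"jaw": 1,"tx": 0.22,"ty": 0.05,"tz": -0.06},
  {"jaw": 1,"tx": 0.26,"ty": 0.06,"tz": -0.06},
  {"jaw": 1,"tx": 0.27,"ty": 0.07,"tz": -0.06},
  {"jaw": 1,"tx": 0.27,"ty": 0.07,"tz": -0.06},
])

```text
invalid input
```

```bash
cat >> h.py <<'E'
def move(pos,yaw):
    """tool shift and az to world pos, tool pointing down with the given yaw (deg, mod 180)"""
    o=get_obs(); Rm=R.from_euler("xyz",o["ee_rot"])
    y0=np.degrees(o["ee_rot"][2]); dy=(yaw-y0+90)%180-90
    T=R.from_euler("xyz",[np.pi,0,np.radians(y0+dy)])
    print("shift",Rm.inv().apply(np.array(pos)-o["tool_pos"]).round(4),"rot",(Rm.inv()*T).as_rotvec().round(3),"j6",o["joint_positions"][5].round(2),"tcp",o["tool_pos"].round(4),"yaw",y0.round(2))
def wrist(name,*qs,crop=None):
    m=camera_model("wrist"); p,d=snapshot("wrist"); im=p[:,:,::-1].copy(); res={}
    for q in qs:
        for s in silhouettes("wrist",q):
            P=cam_pts(m,d,s["pixels"]); print(q,round(s["confidence"],2),np.round(s["rect"]),len(P))
            res.setdefault(q,P)
    if name: cv2.imwrite(f"pics/{name}.png",im)
    return m,p,d,res
E
python3 - <<'E'
from h import *
m,p,d,r=wrist("w1","mug","charger","tray")
print(m["origin"],m["orientation"],get_obs()["tool_pos"])
for q,P in r.items():
    print(q,np.percentile(P[:,2],[2,50,98]).round(4),rect(P),circ(P))
P=r["mug"];T=P[P[:,2]>.076];print("rim",len(T),circ(T),rect(T))
H=P[P[:,2]<.065];c=circ(T)[0]/1000;H=H[np.linalg.norm(H[:,:2]-c,axis=1)>.036];print("handle",len(H),H.mean(0))
E
```

```text
[0.55040575 0.07045691 0.38422169] [ 2.89473174e+00  2.70130366e-04 -1.12887705e-03] [ 5.50005512e-01 -1.37953831e-05  2.13511235e-01]Traceback (most recent call last):
  File "<stdin>", line 6, in <module>
KeyError: 'mug'
```

View pics/w1.png

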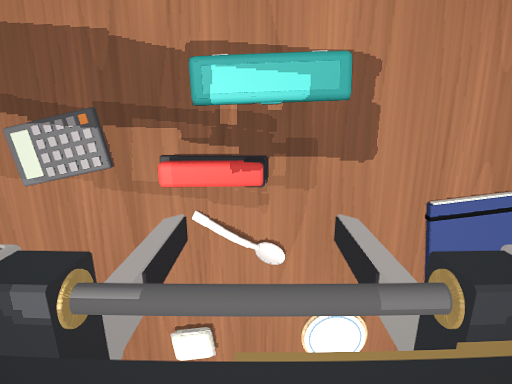

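Call:
step_arm([
  {"jaw": 1,"tx": 0.04,"ty": 0.01,"tz": -0.01,"ax": 0,"ay": 0,"az": 0},
  {"jaw": 1,"tx": 0.08,"ty": 0.02,"tz": -0.03,"ax": 0,"ay": 0,"az": 0},
  {"jaw": 1,"tx": 0.12,"ty": 0.03,"tz": -0.05,"ax": 0,"ay": 0,"az": 0},
  {"jaw": 1,"tx": 0.16,"ty": 0.04,"tz": -0.06,"ax": 0,"ay": 0,"az": 0},
  {"jaw": 1,"tx": 0.19,"ty": 0.05,"tz": -0.06,"ax": 0,"ay": 0,"az": 0},
  {"jaw": 1,"tx": 0.21,"ty": 0.06,"tz": -0.06,"ax": 0,"ay": 0,"az": 0},
  {"jaw": 1,"tx": 0.21,"ty": 0.06,"tz": -0.06,"ax": 0,"ay": 0,"az": 0},
  {"jaw": 1,"tx": 0.21,"ty": 0.06,"tz": -0.06,"ax": 0,"ay": 0,"az": 0},
])

```text
time: 3.0
tool_pos: [0.6098, 0.2098, 0.2729]
ee_rot: [-3.141, 0.001, 1.571]
wrist_force: [0.8, 0.5, -0.0]
width: 0.0939
```

```bash
python3 - <<'E'
from h import *
m,p,d,r=wrist("w2","mug","charger","tray","pencil_case")
print(m["origin"],get_obs()["tool_pos"])
for q,P in r.items():
    print(q,np.percentile(P[:,2],[2,50,98]).round(4),rect(P),circ(P))
if "mug" in r:
  P=r["mug"];T=P[P[:,2]>.076];print("rim",len(T),circ(T),rect(T))
  H=P[P[:,2]<.065];c=circ(T)[0]/1000;H=H[np.linalg.norm(H[:,:2]-c,axis=1)>.036];print("handle",len(H),H.mean(0))
E
```

```text
mug 0.76 [259.  70. 315. 150.] 2608
charger 0.56 [114.  83. 190. 155.] 3934
tray 0.85 [132.   0. 309.  71.] 8806
tray 0.84 [ 0.  0. 66. 87.] 4107
pencil_case 0.56 [168. 209. 291. 252.] 3975
[0.610383   0.28040524 0.44358153] [0.60990371 0.20879579 0.27398622]
mug [0.0027 0.0123 0.0803] (array([651.4, 274.9]), 95.6, 77.5, 45.6) (array([650.9, 281.7]), 52.6)
charger [0.0058 0.0089 0.0106] (array([448.7, 270.9]), 104.6, 99.3, 42.5) (array([452.1, 271.1]), 55.8)
tray [0.0028 0.0049 0.0101] (array([558.6, 404.2]), 219.3, 94.9, 11.2) (array([557.9, 408.2]), 117.8)
pencil_case [0.0096 0.0393 0.0415] (array([572.6, 112.2]), 171.0, 142.2, -42.2) (array([570.1, 123.3]), 97.3)
rim 557 (array([638.8, 269.7]), 32.0) (array([638.8, 270. ]), 62.9, 62.9, 45.0)
handle 130 [0.65488964 0.31674677 0.03833492]
```

View pics/w2.png

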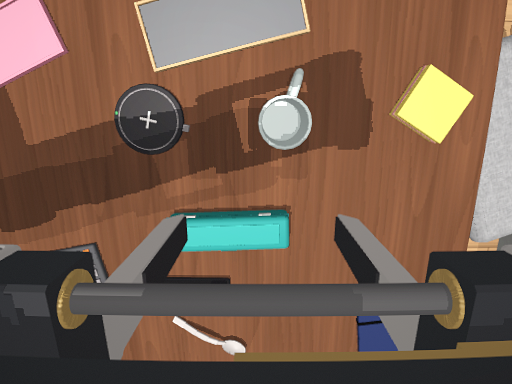

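Call:
step_arm([
  {"jaw": 1,"tx": 0.03,"ty": 0.015,"tz": 0,"ax": 0,"ay": 0,"az": 0.13},
  {"jaw": 1,"tx": 0.061,"ty": 0.029,"tz": 0.03,"ax": 0,"ay": 0,"az": 0.26},
  {"jaw": 1,"tx": 0.061,"ty": 0.029,"tz": 0.07,"ax": 0,"ay": 0,"az": 0.332},
  {"jaw": 1,"tx": 0.061,"ty": 0.029,"tz": 0.11,"ax": 0,"ay": 0,"az": 0.332},
  {"jaw": 1,"tx": 0.061,"ty": 0.029,"tz": 0.12,"ax": 0,"ay": 0,"az": 0.332},
  {"jaw": 1,"tx": 0.061,"ty": 0.029,"tz": 0.12,"ax": 0,"ay": 0,"az": 0.332},
])

```text
time: 3.85
tool_pos: [0.638, 0.2687, 0.1518]
ee_rot: [-3.138, 0.003, 1.236]
wrist_force: [-0.2, -0.7, 0.5]
width: 0.0939
```

```bash
python3 - <<'E'
from h import *
move([.6388,.2698,.035],71)
E
```

```text
shift [0.0017 0.0008 0.1168] rot [-0.003  0.003 -0.003] j6 0.65 tcp [0.638  0.2687 0.1518] yaw 70.84
```

Call:
step_arm([
  {"jaw": 1,"tx": 0.001,"ty": 0.001,"tz": 0.04,"ax": 0,"ay": 0,"az": 0},
  {"jaw": 1,"tx": 0.001,"ty": 0.001,"tz": 0.08,"ax": 0,"ay": 0,"az": 0},
  {"jaw": 1,"tx": 0.001,"ty": 0.001,"tz": 0.11,"ax": 0,"ay": 0,"az": 0},
  {"jaw": 1,"tx": 0.001,"ty": 0.001,"tz": 0.117,"ax": 0,"ay": 0,"az": 0},
  {"jaw": 1,"tx": 0.001,"ty": 0.001,"tz": 0.117,"ax": 0,"ay": 0,"az": 0},
  {"jaw": 0.5,"tx": 0.001,"ty": 0.001,"tz": 0.117,"ax": 0,"ay": 0,"az": 0},
  {"jaw": 0.5,"tx": 0.001,"ty": 0.001,"tz": 0.117,"ax": 0,"ay": 0,"az": 0},
  {"jaw": 0.5,"tx": 0.001,"ty": 0.001,"tz": 0.117,"ax": 0,"ay": 0,"az": 0},
])

```text
time: 4.65
tool_pos: [0.6402, 0.2696, 0.0375]
ee_rot: [3.141, 0.0, 1.236]
wrist_force: [-0.6, 0.2, 0.2]
width: 0.0735
```

Call:
step_arm([
  {"jaw": 0.3,"tx": 0,"ty": 0,"tz": 0,"ax": 0,"ay": 0,"az": 0},
  {"jaw": 0.3,"tx": 0,"ty": 0,"tz": 0,"ax": 0,"ay": 0,"az": 0},
  {"jaw": 0.3,"tx": 0,"ty": 0,"tz": 0,"ax": 0,"ay": 0,"az": 0},
  {"jaw": 0.3,"tx": 0,"ty": 0,"tz": 0,"ax": 0,"ay": 0,"az": 0},
])

```text
time: 5.05
tool_pos: [0.6405, 0.2699, 0.0388]
ee_rot: [3.14, -0.001, 1.237]
wrist_force: [-0.9, 0.8, 5.4]
width: 0.0625
```

Call:
step_arm([
  {"jaw": 0.3,"tx": 0,"ty": 0,"tz": -0.01,"ax": 0,"ay": 0,"az": 0},
  {"jaw": 0.3,"tx": 0,"ty": 0,"tz": -0.03,"ax": 0,"ay": 0,"az": 0},
  {"jaw": 0.3,"tx": 0,"ty": 0,"tz": -0.06,"ax": 0,"ay": 0,"az": 0},
  {"jaw": 0.3,"tx": 0,"ty": 0,"tz": -0.09,"ax": 0,"ay": 0,"az": 0},
  {"jaw": 0.3,"tx": 0,"ty": 0,"tz": -0.11,"ax": 0,"ay": 0,"az": 0},
  {"jaw": 0.3,"tx": 0,"ty": 0,"tz": -0.11,"ax": 0,"ay": 0,"az": 0},
])

```text
time: 5.65
tool_pos: [0.6422, 0.2703, 0.1528]
ee_rot: [3.135, -0.005, 1.236]
wrist_force: [0.3, 0.9, -3.0]
width: 0.0622
```

```bash
python3 - <<'E'
from h import *
print(get_obs()["wrist_force"],get_obs()["width"])
move([.655,-.12,.149],71)
move([.60,-.26,.30],71)
E
```

```text
[ 0.262496    0.9055063  -2.97692943] 0.062243109409762236
shift [-0.3645  0.1401  0.003 ] rot [ 0.007 -0.005 -0.003] j6 0.65 tcp [0.6422 0.2703 0.1528] yaw 70.84
shift [-0.514   0.1352 -0.1488] rot [ 0.007 -0.005 -0.003] j6 0.65 tcp [0.6422 0.2703 0.1528] yaw 70.84
```

```bash
cat >> h.py <<'E'
def plane(m,uv,z):
    K=m["intrinsics"]; q=(np.asarray(uv,float)-K[:2,2])/[K[0,0],K[1,1]]; s=q.copy()
    for _ in range(10): s=q/(1+m["k1"]*(s**2).sum(1))[:,None]
    D=np.c_[s,np.ones(len(s))]@R.from_euler("xyz",m["orientation"]).as_matrix().T
    return (m["origin"]+D*((z-m["origin"][2])/D[:,2])[:,None])[:,:2]*1000
def outline(m,mask,z):
    c=max(cv2.findContours(mask.astype(np.uint8),cv2.RETR_EXTERNAL,cv2.CHAIN_APPROX_NONE)[0],key=cv2.contourArea)[:,0]
    return plane(m,c,z).astype(np.float32)
E
python3 - <<'E'
from h import *
for n,S in (("scene",dict(coaster=(154,221),charger=(342,240))),("side",dict(coaster=(386,235),charger=(202,145)))):
    p,d=snapshot(n);m=camera_model(n)
    for q,s in S.items():
        f=find(n,q,s,20)
        if f is None: print(n,q,None);continue
        C=outline(m,f["pixels"],.006); print(n,q,cv2.fitEllipse(C),circ(C/1000))
E
```

```text
scene coaster ((662.797607421875, -249.32568359375), (94.56141662597656, 99.87903594970703), 167.57554626464844) (array([ 661.6, -249.7]), 51.7)
scene charger ((449.7773132324219, 288.6988830566406), (65.8167724609375, 94.37745666503906), 99.40168762207031) (array([449.7, 281.7]), 48.3)
side coaster ((659.1141967773438, -255.2965545654297), (96.03329467773438, 98.49735260009766), 135.497802734375) (array([ 658.8, -255.3]), 50.3)
side charger ((449.7640686035156, 271.0773010253906), (98.44134521484375, 105.8790054321289), 151.76123046875) (array([450.2, 270.5]), 54.8)
```

Call:
step_arm([
  {"jaw": 0.3,"tx": -0.02,"ty": 0.005,"tz": 0,"ax": 0,"ay": 0,"az": 0},
  {"jaw": 0.3,"tx": -0.06,"ty": 0.02,"tz": 0,"ax": 0,"ay": 0,"az": 0},
  {"jaw": 0.3,"tx": -0.1,"ty": 0.035,"tz": 0,"ax": 0,"ay": 0,"az": 0},
  {"jaw": 0.3,"tx": -0.14,"ty": 0.05,"tz": 0,"ax": 0,"ay": 0,"az": 0},
  {"jaw": 0.3,"tx": -0.18,"ty": 0.065,"tz": 0,"ax": 0,"ay": 0,"az": 0},
  {"jaw": 0.3,"tx": -0.22,"ty": 0.08,"tz": 0,"ax": 0,"ay": 0,"az": 0},
  {"jaw": 0.3,"tx": -0.26,"ty": 0.095,"tz": 0,"ax": 0,"ay": 0,"az": 0},
  {"jaw": 0.3,"tx": -0.3,"ty": 0.11,"tz": 0,"ax": 0,"ay": 0,"az": 0},
])

```text
time: 6.75
tool_pos: [0.644, -0.0516, 0.1448]
ee_rot: [-3.137, 0.002, 1.237]
wrist_force: [0.5, 0.0, -3.3]
width: 0.062
```

```bash
python3 - <<'E'
from h import *
move([.661,-.2525,.12],71)
E
```

```text
shift [-0.1842  0.0821  0.0248] rot [-0.005  0.002 -0.003] j6 0.17 tcp [ 0.644  -0.0516  0.1448] yaw 70.86
```

Call:
step_arm([
  {"jaw": 0.3,"tx": -0.03,"ty": 0.013,"tz": 0,"ax": 0,"ay": 0,"az": 0},
  {"jaw": 0.3,"tx": -0.07,"ty": 0.031,"tz": 0,"ax": 0,"ay": 0,"az": 0},
  {"jaw": 0.3,"tx": -0.11,"ty": 0.049,"tz": 0,"ax": 0,"ay": 0,"az": 0},
  {"jaw": 0.3,"tx": -0.15,"ty": 0.067,"tz": 0,"ax": 0,"ay": 0,"az": 0},
  {"jaw": 0.3,"tx": -0.175,"ty": 0.078,"tz": 0.01,"ax": 0,"ay": 0,"az": 0},
  {"jaw": 0.3,"tx": -0.184,"ty": 0.082,"tz": 0.02,"ax": 0,"ay": 0,"az": 0},
  {"jaw": 0.3,"tx": -0.184,"ty": 0.082,"tz": 0.02,"ax": 0,"ay": 0,"az": 0},
  {"jaw": 0.3,"tx": -0.184,"ty": 0.082,"tz": 0.02,"ax": 0,"ay": 0,"az": 0},
])

```text
time: 7.55
tool_pos: [0.6605, -0.2506, 0.1234]
ee_rot: [-3.134, 0.001, 1.238]
wrist_force: [-0.2, 0.1, -2.2]
width: 0.0624
```

```bash
python3 - <<'E'
from h import *
p,d=snapshot("side"); m=camera_model("side")
cv2.imwrite("pics/s2.png",cv2.resize(p[100:300,300:500,::-1],(600,600),interpolation=cv2.INTER_CUBIC))
for q in("mug","coaster"):
  for f in silhouettes("side",q):
    P=cam_pts(m,d,f["pixels"]); print(q,f["confidence"],f["rect"],np.percentile(P[:,2],[1,50,99]).round(4),circ(P))
    if q=="mug": T=P[P[:,2]>np.percentile(P[:,2],98)-.006]; print(circ(T),len(T))
p,d=snapshot("wrist");cv2.imwrite("pics/w3.png",p[:,:,::-1])
move([.661,-.2525,.05],71)
E
```

```text
mug 0.93 [378.8, 179.6, 416.6, 224.6] [0.0023 0.1321 0.166 ] (array([ 722.3, -226.6]), 114.7)
(array([ 655.3, -258.2]), 40.7) 131
mug 0.7 [183.0, 134.2, 218.2, 158.9] [0.0027 0.0098 0.0141] (array([449.6, 271.5]), 52.3)
(array([449.5, 271.5]), 52.2) 522
coaster 0.95 [365.0, 217.9, 409.2, 254.3] [0.0032 0.0088 0.0129] (array([ 659. , -254.5]), 49.9)
shift [-0.0018  0.0003  0.0758] rot [-0.003  0.002 -0.   ] j6 -0.11 tcp [ 0.6616 -0.2507  0.1258] yaw 70.98
```

View pics/s2.png

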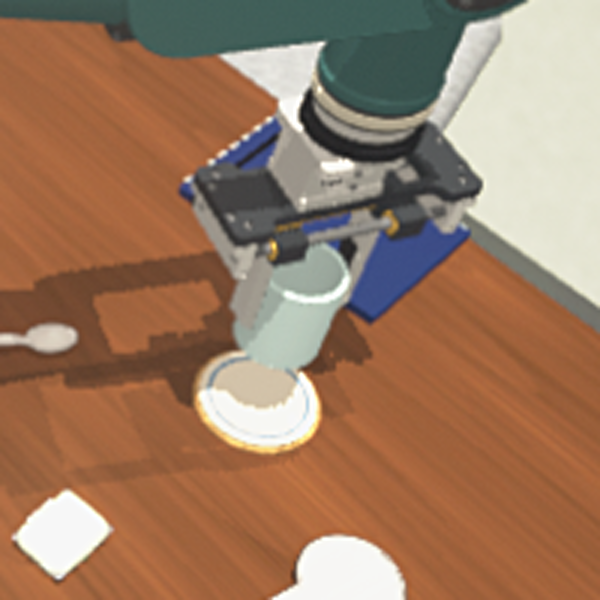

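Call:
step_arm([
  {"jaw": 0.3,"tx": -0.002,"ty": 0,"tz": 0.02,"ax": 0,"ay": 0,"az": 0},
  {"jaw": 0.3,"tx": -0.002,"ty": 0,"tz": 0.04,"ax": 0,"ay": 0,"az": 0},
  {"jaw": 0.3,"tx": -0.002,"ty": 0,"tz": 0.055,"ax": 0,"ay": 0,"az": 0},
  {"jaw": 0.3,"tx": -0.002,"ty": 0,"tz": 0.065,"ax": 0,"ay": 0,"az": 0},
  {"jaw": 0.3,"tx": -0.002,"ty": 0,"tz": 0.07,"ax": 0,"ay": 0,"az": 0},
  {"jaw": 0.3,"tx": -0.002,"ty": 0,"tz": 0.072,"ax": 0,"ay": 0,"az": 0},
  {"jaw": 0.3,"tx": -0.002,"ty": 0,"tz": 0.074,"ax": 0,"ay": 0,"az": 0},
])

```text
time: 8.45
tool_pos: [0.6612, -0.2529, 0.0527]
ee_rot: [-3.14, 0.002, 1.239]
wrist_force: [0.4, -0.1, -2.5]
width: 0.0623
```

Call:
step_arm([
  {"jaw": 0.3,"tx": 0,"ty": 0,"tz": 0.001,"ax": 0,"ay": 0,"az": 0},
  {"jaw": 0.3,"tx": 0,"ty": 0,"tz": 0.002,"ax": 0,"ay": 0,"az": 0},
  {"jaw": 0.3,"tx": 0,"ty": 0,"tz": 0.003,"ax": 0,"ay": 0,"az": 0},
])

```text
time: 8.75
tool_pos: [0.6616, -0.2531, 0.0504]
ee_rot: [-3.141, 0.002, 1.239]
wrist_force: [0.1, 0.6, -2.4]
width: 0.0626
```

Call:
step_arm([
  {"jaw": 0.3,"tx": 0,"ty": 0,"tz": 0.001,"ax": 0,"ay": 0,"az": 0},
  {"jaw": 0.3,"tx": 0,"ty": 0,"tz": 0.002,"ax": 0,"ay": 0,"az": 0},
  {"jaw": 0.3,"tx": 0,"ty": 0,"tz": 0.003,"ax": 0,"ay": 0,"az": 0},
])

```text
time: 9.05
tool_pos: [0.6616, -0.2532, 0.0478]
ee_rot: [-3.141, 0.003, 1.239]
wrist_force: [-1.6, -0.0, 2.3]
width: 0.0624
```

Call:
step_arm([
  {"jaw": 0.75,"tx": 0,"ty": 0,"tz": 0,"ax": 0,"ay": 0,"az": 0},
  {"jaw": 0.85,"tx": 0,"ty": 0,"tz": 0,"ax": 0,"ay": 0,"az": 0},
  {"jaw": 1,"tx": 0,"ty": 0,"tz": 0,"ax": 0,"ay": 0,"az": 0},
  {"jaw": 1,"tx": 0,"ty": 0,"tz": 0,"ax": 0,"ay": 0,"az": 0},
  {"jaw": 1,"tx": 0,"ty": 0,"tz": 0,"ax": 0,"ay": 0,"az": 0},
  {"jaw": 1,"tx": 0,"ty": 0,"tz": 0,"ax": 0,"ay": 0,"az": 0},
])

```text
time: 9.65
tool_pos: [0.6617, -0.2532, 0.0479]
ee_rot: [3.142, 0.003, 1.239]
wrist_force: [0.7, -0.2, -0.4]
width: 0.0939
```

Call:
step_arm([
  {"jaw": 1,"tx": 0,"ty": 0,"tz": -0.03,"ax": 0,"ay": 0,"az": 0},
  {"jaw": 1,"tx": 0,"ty": 0,"tz": -0.07,"ax": 0,"ay": 0,"az": 0},
  {"jaw": 1,"tx": 0,"ty": 0,"tz": -0.11,"ax": 0,"ay": 0,"az": 0},
  {"jaw": 1,"tx": 0,"ty": 0,"tz": -0.15,"ax": 0,"ay": 0,"az": 0},
  {"jaw": 1,"tx": 0,"ty": 0,"tz": -0.19,"ax": 0,"ay": 0,"az": 0},
  {"jaw": 1,"tx": 0,"ty": 0,"tz": -0.2,"ax": 0,"ay": 0,"az": 0},
])

```text
time: 10.25
tool_pos: [0.6634, -0.2534, 0.2551]
ee_rot: [3.131, 0.004, 1.239]
wrist_force: [-0.2, -0.4, 0.6]
width: 0.094
```

```bash
python3 - <<'E'
from h import *
n="side";p,d=snapshot(n); m=camera_model(n)
for q,s in(("mug",(385,215)),("coaster",(386,235))):
    f=find(n,q,s,40)
    if f is None: print(None);continue
    P=cam_pts(m,d,f["pixels"]); print(q,np.percentile(P[:,2],[1,50,99]).round(4),circ(P))
    if q=="mug": T=P[P[:,2]>.084]; print("rim",circ(T),len(T))
move([.45,-.35,.25],90)
E
```

```text
mug [-0.0006  0.0587  0.0901] (array([ 696.7, -239.9]), 72.3)
rim (array([ 660.3, -254.5]), 32.5) 167
coaster [0.001  0.0082 0.0131] (array([ 658.4, -255. ]), 49.9)
shift [-0.161  -0.1686 -0.0021] rot [-0.     0.003 -0.332] j6 -0.11 tcp [ 0.6619 -0.2527  0.2475] yaw 70.98
```

Call:
step_arm([
  {"jaw": 1,"tx": -0.03,"ty": -0.035,"tz": 0,"ax": 0,"ay": 0,"az": -0.08},
  {"jaw": 1,"tx": -0.06,"ty": -0.07,"tz": 0,"ax": 0,"ay": 0,"az": -0.16},
  {"jaw": 1,"tx": -0.09,"ty": -0.105,"tz": 0,"ax": 0,"ay": 0,"az": -0.24},
  {"jaw": 1,"tx": -0.115,"ty": -0.14,"tz": 0,"ax": 0,"ay": 0,"az": -0.332},
  {"jaw": 1,"tx": -0.142,"ty": -0.175,"tz": 0,"ax": 0,"ay": 0,"az": -0.332},
  {"jaw": 1,"tx": -0.142,"ty": -0.175,"tz": 0,"ax": 0,"ay": 0,"az": -0.332},
  {"jaw": 1,"tx": -0.142,"ty": -0.175,"tz": 0,"ax": 0,"ay": 0,"az": -0.332},
])

```text
time: 11.1
tool_pos: [0.449, -0.3296, 0.2451]
ee_rot: [-3.138, -0.001, 1.569]
wrist_force: [-0.2, 0.5, 1.4]
width: 0.0938
```

```bash
python3 - <<'E'
from h import *
m,p,d,r=wrist("w4","earbuds","coaster","spoon_rest","mug")
for q,P in r.items():
    print(q,np.percentile(P[:,2],[2,50,98]).round(4),rect(P),circ(P))
P=r.get("earbuds")
if P is not None: T=P[P[:,2]>.016];print("top",rect(T))
move([.45,-.26,.02],90)
E
```

```text
earbuds 0.84 [234.  91. 288. 136.] 1758
coaster 0.74 [383.  70. 439. 150.] 1682
spoon_rest 0.93 [272. 195. 387. 239.] 2706
mug 0.97 [401.  52. 488. 139.] 4828
earbuds [0.0005 0.0206 0.0227] (array([ 450.1, -261.1]), 63.8, 50.7, 6.6) (array([ 449.4, -261.6]), 37.6)
coaster [0.0029 0.0081 0.0101] (array([ 648.1, -256.3]), 97.8, 73.6, -83.2) (array([ 660. , -254.3]), 49.5)
spoon_rest [0.0004 0.0023 0.0075] (array([ 552.5, -397. ]), 164.2, 92.2, -24.8) (array([ 552. , -388.5]), 86.4)
mug [0.0126 0.0609 0.0891] (array([ 688.4, -244.3]), 122.4, 103.3, 30.8) (array([ 692.9, -239.8]), 67.9)
top (array([ 449.6, -260.5]), 57.9, 46.2, 6.2)
shift [ 0.0697 -0.0007  0.2268] rot [-0.002  0.001  0.002] j6 -0.73 tcp [ 0.4512 -0.3293  0.2469] yaw 90.1
```

View pics/w4.png

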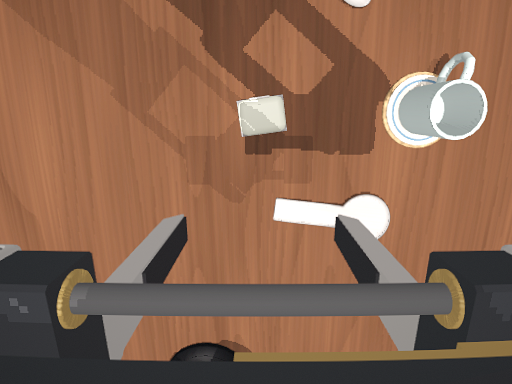

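Call:
step_arm([
  {"jaw": 1,"tx": 0.03,"ty": 0,"tz": 0.03,"ax": 0,"ay": 0,"az": -0.06},
  {"jaw": 1,"tx": 0.06,"ty": 0,"tz": 0.06,"ax": 0,"ay": 0,"az": -0.105},
  {"jaw": 1,"tx": 0.069,"ty": -0.001,"tz": 0.1,"ax": 0,"ay": 0,"az": -0.105},
  {"jaw": 1,"tx": 0.069,"ty": -0.001,"tz": 0.14,"ax": 0,"ay": 0,"az": -0.105},
  {"jaw": 1,"tx": 0.069,"ty": -0.001,"tz": 0.18,"ax": 0,"ay": 0,"az": -0.105},
  {"jaw": 1,"tx": 0.069,"ty": -0.001,"tz": 0.19,"ax": 0,"ay": 0,"az": -0.105},
  {"jaw": 1,"tx": 0.069,"ty": -0.001,"tz": 0.19,"ax": 0,"ay": 0,"az": -0.105},
])

```text
time: 12.05
tool_pos: [0.4492, -0.2595, 0.055]
ee_rot: [-3.137, -0.002, 1.678]
wrist_force: [0.4, -0.1, 0.5]
width: 0.0941
```

```bash
python3 - <<'E'
from h import *
move([.4498,-.2608,.012],96)
E
```

```text
shift [-0.0014  0.0007  0.043 ] rot [-0.005 -0.002  0.003] j6 -0.74 tcp [ 0.4492 -0.2595  0.055 ] yaw 96.17
```

Call:
step_arm([
  {"jaw": 1,"tx": -0.001,"ty": 0.001,"tz": 0.02,"ax": 0,"ay": 0,"az": 0},
  {"jaw": 1,"tx": -0.001,"ty": 0.001,"tz": 0.035,"ax": 0,"ay": 0,"az": 0},
  {"jaw": 1,"tx": -0.001,"ty": 0.001,"tz": 0.043,"ax": 0,"ay": 0,"az": 0},
  {"jaw": 1,"tx": -0.001,"ty": 0.001,"tz": 0.043,"ax": 0,"ay": 0,"az": 0},
  {"jaw": 0.4,"tx": -0.001,"ty": 0.001,"tz": 0.043,"ax": 0,"ay": 0,"az": 0},
  {"jaw": 0.4,"tx": -0.001,"ty": 0.001,"tz": 0.043,"ax": 0,"ay": 0,"az": 0},
  {"jaw": 0.4,"tx": -0.001,"ty": 0.001,"tz": 0.043,"ax": 0,"ay": 0,"az": 0},
  {"jaw": 0.4,"tx": -0.001,"ty": 0.001,"tz": 0.043,"ax": 0,"ay": 0,"az": 0},
])

```text
time: 12.85
tool_pos: [0.4504, -0.2606, 0.0127]
ee_rot: [-3.137, -0.001, 1.678]
wrist_force: [-0.0, 0.4, 0.3]
width: 0.0653
```

Call:
step_arm([
  {"jaw": 0.3,"tx": 0,"ty": 0,"tz": 0,"ax": 0,"ay": 0,"az": 0},
  {"jaw": 0.3,"tx": 0,"ty": 0,"tz": 0,"ax": 0,"ay": 0,"az": 0},
  {"jaw": 0.3,"tx": 0,"ty": 0,"tz": 0,"ax": 0,"ay": 0,"az": 0},
])

```text
time: 13.15
tool_pos: [0.4504, -0.2606, 0.0127]
ee_rot: [-3.138, -0.001, 1.678]
wrist_force: [-0.3, -0.1, 0.6]
width: 0.06
```

Call:
step_arm([
  {"jaw": 0.3,"tx": 0,"ty": 0,"tz": -0.02,"ax": 0,"ay": 0,"az": 0},
  {"jaw": 0.3,"tx": 0,"ty": 0,"tz": -0.06,"ax": 0,"ay": 0,"az": 0},
  {"jaw": 0.3,"tx": 0,"ty": 0,"tz": -0.1,"ax": 0,"ay": 0,"az": 0},
  {"jaw": 0.3,"tx": 0.03,"ty": 0.003,"tz": -0.13,"ax": 0,"ay": 0,"az": 0},
  {"jaw": 0.3,"tx": 0.07,"ty": 0.007,"tz": -0.13,"ax": 0,"ay": 0,"az": 0},
  {"jaw": 0.3,"tx": 0.11,"ty": 0.012,"tz": -0.13,"ax": 0,"ay": 0,"az": 0},
  {"jaw": 0.3,"tx": 0.15,"ty": 0.016,"tz": -0.13,"ax": 0,"ay": 0,"az": 0},
  {"jaw": 0.3,"tx": 0.19,"ty": 0.02,"tz": -0.13,"ax": 0,"ay": 0,"az": 0},
])

```text
time: 13.95
tool_pos: [0.4501, -0.0681, 0.1428]
ee_rot: [-3.138, -0.001, 1.678]
wrist_force: [-0.2, 0.1, -0.2]
width: 0.0596
```

Call:
step_arm([
  {"jaw": 0.3,"tx": 0.04,"ty": 0.004,"tz": 0,"ax": 0,"ay": 0,"az": 0},
  {"jaw": 0.3,"tx": 0.08,"ty": 0.008,"tz": 0,"ax": 0,"ay": 0,"az": 0},
  {"jaw": 0.3,"tx": 0.12,"ty": 0.013,"tz": 0,"ax": 0,"ay": 0,"az": 0},
  {"jaw": 0.3,"tx": 0.16,"ty": 0.017,"tz": 0,"ax": 0,"ay": 0,"az": 0},
  {"jaw": 0.3,"tx": 0.2,"ty": 0.021,"tz": 0,"ax": 0,"ay": 0,"az": 0},
  {"jaw": 0.3,"tx": 0.22,"ty": 0.023,"tz": 0,"ax": 0,"ay": 0,"az": 0},
  {"jaw": 0.3,"tx": 0.22,"ty": 0.023,"tz": 0,"ax": 0,"ay": 0,"az": 0},
])

```text
time: 14.65
tool_pos: [0.4489, 0.1554, 0.1427]
ee_rot: [-3.137, -0.002, 1.682]
wrist_force: [0.1, -0.6, -0.8]
width: 0.0599
```

```bash
python3 - <<'E'
from h import *
m,p,d,r=wrist("w5","charger","earbuds")
for q,P in r.items(): print(q,np.percentile(P[:,2],[2,50,98]).round(4),rect(P),circ(P))
move([.4515,.271,.06],96)
E
```

```text
charger 0.62 [223.   9. 331. 121.] 9039
earbuds 0.83 [209. 196. 312. 272.] 7104
charger [0.0068 0.0089 0.0104] (array([449.9, 271.8]), 99.7, 99.6, 24.1) (array([454.5, 273.7]), 55.4)
earbuds [0.1426 0.1508 0.1525] (array([449.4, 113.6]), 133.2, 64.5, 89.8) (array([446.1, 113.5]), 72.5)
shift [0.1176 0.0152 0.0827] rot [-0.004 -0.     0.002] j6 0.1 tcp [0.4493 0.1524 0.1428] yaw 96.13
```

View pics/w5.png

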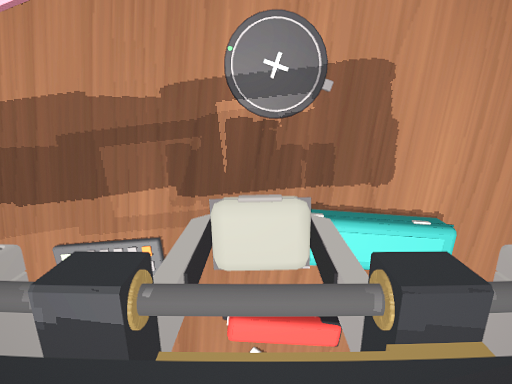

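```bash
python3 - <<'E'
from h import *
m=camera_model("wrist"); print(plane(m,[(276.3,65)],.009),plane(m,[(276,64)],.009))
E
```

```text
[[451.7989605  268.79508795]] [[451.41057208 269.65949566]]
```

Call:
step_arm([
  {"jaw": 0.3,"tx": 0.04,"ty": 0.005,"tz": 0,"ax": 0,"ay": 0,"az": 0},
  {"jaw": 0.3,"tx": 0.08,"ty": 0.01,"tz": 0,"ax": 0,"ay": 0,"az": 0},
  {"jaw": 0.3,"tx": 0.11,"ty": 0.0145,"tz": 0.02,"ax": 0,"ay": 0,"az": 0},
  {"jaw": 0.3,"tx": 0.117,"ty": 0.0145,"tz": 0.05,"ax": 0,"ay": 0,"az": 0},
  {"jaw": 0.3,"tx": 0.117,"ty": 0.0145,"tz": 0.08,"ax": 0,"ay": 0,"az": 0},
  {"jaw": 0.3,"tx": 0.117,"ty": 0.0145,"tz": 0.1,"ax": 0,"ay": 0,"az": 0},
  {"jaw": 0.3,"tx": 0.117,"ty": 0.0145,"tz": 0.11,"ax": 0,"ay": 0,"az": 0},
  {"jaw": 0.3,"tx": 0.117,"ty": 0.0145,"tz": 0.112,"ax": 0,"ay": 0,"az": 0},
])

```text
time: 15.6
tool_pos: [0.4504, 0.2688, 0.0294]
ee_rot: [-3.135, 0.001, 1.676]
wrist_force: [-0.9, 0.4, -0.5]
width: 0.0595
```

```bash
python3 - <<'E'
from h import *
move([.4515,.2705,.0215],96)
E
```

```text
shift [0.0016 0.0013 0.0079] rot [-0.007  0.001  0.   ] j6 0.32 tcp [0.4504 0.2688 0.0294] yaw 96.02
```

Call:
step_arm([
  {"jaw": 0.3,"tx": 0.001,"ty": 0.001,"tz": 0.003,"ax": -0.004,"ay": 0,"az": 0},
  {"jaw": 0.3,"tx": 0.001,"ty": 0.001,"tz": 0.005,"ax": -0.004,"ay": 0,"az": 0},
  {"jaw": 0.3,"tx": 0.001,"ty": 0.001,"tz": 0.007,"ax": -0.004,"ay": 0,"az": 0},
  {"jaw": 0.3,"tx": 0.001,"ty": 0.001,"tz": 0.008,"ax": -0.004,"ay": 0,"az": 0},
  {"jaw": 0.3,"tx": 0.001,"ty": 0.001,"tz": 0.008,"ax": -0.004,"ay": 0,"az": 0},
])

```text
time: 16.1
tool_pos: [0.4514, 0.27, 0.0218]
ee_rot: [-3.14, 0.001, 1.676]
wrist_force: [-0.1, 0.0, -0.3]
width: 0.0598
```

Call:
step_arm([
  {"jaw": 0.3,"tx": 0,"ty": 0,"tz": 0.001,"ax": 0,"ay": 0,"az": 0},
  {"jaw": 0.3,"tx": 0,"ty": 0,"tz": 0.001,"ax": 0,"ay": 0,"az": 0},
])

```text
time: 16.3
tool_pos: [0.4515, 0.27, 0.0217]
ee_rot: [-3.14, 0.001, 1.676]
wrist_force: [-2.1, -1.7, 5.1]
width: 0.0597
```

Contact. Release, rise, and move back to look at the pencil case.

Call:
step_arm([
  {"jaw": 0.75,"tx": 0,"ty": 0,"tz": 0,"ax": 0,"ay": 0,"az": 0},
  {"jaw": 0.9,"tx": 0,"ty": 0,"tz": 0,"ax": 0,"ay": 0,"az": 0},
  {"jaw": 1,"tx": 0,"ty": 0,"tz": 0,"ax": 0,"ay": 0,"az": 0},
  {"jaw": 1,"tx": 0,"ty": 0,"tz": -0.02,"ax": 0,"ay": 0,"az": 0},
  {"jaw": 1,"tx": 0,"ty": 0,"tz": -0.06,"ax": 0,"ay": 0,"az": 0},
  {"jaw": 1,"tx": 0,"ty": 0,"tz": -0.1,"ax": 0,"ay": 0,"az": 0},
  {"jaw": 1,"tx": 0,"ty": 0,"tz": -0.14,"ax": 0,"ay": 0,"az": 0},
  {"jaw": 1,"tx": 0,"ty": 0,"tz": -0.17,"ax": 0,"ay": 0,"az": 0},
])

```text
time: 17.1
tool_pos: [0.4524, 0.2705, 0.1945]
ee_rot: [3.14, -0.0, 1.676]
wrist_force: [0.4, -0.1, 0.6]
width: 0.0941
```

Call:
step_arm([
  {"jaw": 1,"tx": -0.04,"ty": 0.02,"tz": -0.01,"ax": 0,"ay": 0,"az": 0.05},
  {"jaw": 1,"tx": -0.08,"ty": 0.03,"tz": -0.02,"ax": 0,"ay": 0,"az": 0.1},
  {"jaw": 1,"tx": -0.12,"ty": 0.04,"tz": -0.03,"ax": 0,"ay": 0,"az": 0.1},
  {"jaw": 1,"tx": -0.16,"ty": 0.05,"tz": -0.04,"ax": 0,"ay": 0,"az": 0.1},
  {"jaw": 1,"tx": -0.2,"ty": 0.06,"tz": -0.05,"ax": 0,"ay": 0,"az": 0.1},
  {"jaw": 1,"tx": -0.22,"ty": 0.06,"tz": -0.05,"ax": 0,"ay": 0,"az": 0.1},
  {"jaw": 1,"tx": -0.22,"ty": 0.06,"tz": -0.05,"ax": 0,"ay": 0,"az": 0.1},
])

```text
time: 17.8
tool_pos: [0.5358, 0.0554, 0.2443]
ee_rot: [3.14, 0.0, 1.572]
wrist_force: [-0.0, -0.3, -0.1]
width: 0.0939
```

```bash
python3 - <<'E'
from h import *
m,p,d,r=wrist("w6","charger","earbuds","pencil_case","tray","stapler")
for q,P in r.items():
    print(q,np.percentile(P[:,2],[2,50,98]).round(4),rect(P),circ(P))
for q,z in(("earbuds",.022),("pencil_case",.034),("stapler",.035)):
    if q in r: P=r[q];print(q,rect(P[P[:,2]>z]))
move([.56,.113,.1],0)
E
```

```text
charger 0.55 [150.   0. 238.  39.] 1711
pencil_case 0.82 [207. 104. 353. 152.] 6000
tray 0.61 [307. 323. 359. 352.] 732
stapler 0.64 [181. 189. 276. 228.] 2904
charger [-0.0001  0.0087  0.0173] (array([455.4, 242.8]), 104.2, 42.4, 1.2) (array([455. , 261.6]), 52.1)
pencil_case [0.0337 0.0396 0.0415] (array([557.6, 107.7]), 184.4, 57.9, 2.2) (array([558.7, 110.4]), 93.5)
tray [-0.0004  0.0074  0.0098] (array([ 652.8, -224.5]), 85.2, 54.0, 2.8) (array([ 652.8, -233.3]), 45.2)
stapler [0.0045 0.0401 0.046 ] (array([486.6,  19.4]), 141.7, 89.8, 5.4) (array([ 4.888e+02, -1.000e-01]), 71.2)
pencil_case (array([560.8, 109.3]), 178.1, 51.8, 2.0)
stapler (array([492.9,  25.3]), 122.8, 78.5, 0.1)
shift [0.0535 0.0255 0.1443] rot [ 1.000e-03  0.000e+00 -1.564e+00] j6 -0.0 tcp [0.5348 0.0592 0.2442] yaw 90.42
```

View pics/w6.png

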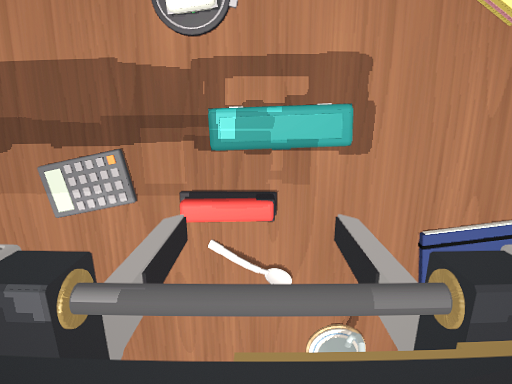

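Call:
step_arm([
  {"jaw": 1,"tx": 0.02,"ty": 0.01,"tz": 0,"ax": 0,"ay": 0,"az": -0.14},
  {"jaw": 1,"tx": 0.04,"ty": 0.02,"tz": 0,"ax": 0,"ay": 0,"az": -0.28},
  {"jaw": 1,"tx": 0.052,"ty": 0.026,"tz": 0,"ax": 0,"ay": 0,"az": -0.42},
  {"jaw": 1,"tx": 0.052,"ty": 0.026,"tz": 0.02,"ax": 0,"ay": 0,"az": -0.56},
  {"jaw": 1,"tx": 0.052,"ty": 0.026,"tz": 0.04,"ax": 0,"ay": 0,"az": -0.7},
  {"jaw": 1,"tx": 0.052,"ty": 0.026,"tz": 0.06,"ax": 0,"ay": 0,"az": -0.84},
  {"jaw": 1,"tx": 0.052,"ty": 0.026,"tz": 0.08,"ax": 0,"ay": 0,"az": -0.98},
  {"jaw": 1,"tx": 0.052,"ty": 0.026,"tz": 0.1,"ax": 0,"ay": 0,"az": -1.12},
])

```text
time: 18.9
tool_pos: [0.5601, 0.1128, 0.1434]
ee_rot: [3.14, 0.0, 2.706]
wrist_force: [0.6, -0.9, 0.5]
width: 0.0938
```

Call:
step_arm([
  {"jaw": 1,"tx": 0,"ty": 0,"tz": 0,"ax": 0,"ay": 0,"az": -0.14},
  {"jaw": 1,"tx": 0,"ty": 0,"tz": 0.02,"ax": 0,"ay": 0,"az": -0.28},
  {"jaw": 1,"tx": 0,"ty": 0,"tz": 0.03,"ax": 0,"ay": 0,"az": -0.42},
  {"jaw": 1,"tx": 0,"ty": 0,"tz": 0.03,"ax": 0,"ay": 0,"az": -0.48},
  {"jaw": 1,"tx": 0,"ty": 0,"tz": 0.03,"ax": 0,"ay": 0,"az": -0.48},
  {"jaw": 1,"tx": 0,"ty": 0,"tz": 0.03,"ax": 0,"ay": 0,"az": -0.48},
])

```text
time: 19.5
tool_pos: [0.5601, 0.1136, 0.1137]
ee_rot: [3.141, 0.001, -3.097]
wrist_force: [0.8, 0.3, -0.6]
width: 0.0943
```

```bash
python3 - <<'E'
from h import *
move([.5615,.1115,.022],2)
n="scene";p,d=snapshot(n);m=camera_model(n)
f=find(n,"earbuds",(342,235),25)
if f: P=cam_pts(m,d,f["pixels"]);print("earb",np.percentile(P[:,2],[2,98]).round(4),rect(P[P[:,2]>.02]))
f=find(n,"tray",(373,286),25)
if f:
  C=outline(m,f["pixels"],.010);print("tray",rect(C/1000))
n="side";p,d=snapshot(n);m=camera_model(n)
f=find(n,"tray",(210,111),25)
if f:
  C=outline(m,f["pixels"],.010);print("tray",rect(C/1000))
E
```

```text
shift [-0.0012 -0.0023  0.0917] rot [0.001 0.001 0.009] j6 -1.51 tcp [0.5601 0.1136 0.1137] yaw -177.47
earb [0.0094 0.0356] (array([452.7, 272.1]), 61.9, 46.2, 8.0)
tray (array([562.1, 409.2]), 223.8, 91.4, 13.1)
tray (array([556.5, 401.4]), 220.0, 103.7, 12.9)
```

Call:
step_arm([
  {"jaw": 1,"tx": -0.001,"ty": -0.001,"tz": 0.03,"ax": 0,"ay": 0,"az": 0.009},
  {"jaw": 1,"tx": -0.001,"ty": -0.001,"tz": 0.06,"ax": 0,"ay": 0,"az": 0.009},
  {"jaw": 1,"tx": -0.001,"ty": -0.001,"tz": 0.085,"ax": 0,"ay": 0,"az": 0.009},
  {"jaw": 1,"tx": -0.001,"ty": -0.001,"tz": 0.091,"ax": 0,"ay": 0,"az": 0.009},
  {"jaw": 1,"tx": -0.001,"ty": -0.001,"tz": 0.091,"ax": 0,"ay": 0,"az": 0.009},
  {"jaw": 0.3,"tx": -0.001,"ty": -0.001,"tz": 0.091,"ax": 0,"ay": 0,"az": 0.009},
  {"jaw": 0.3,"tx": -0.001,"ty": -0.001,"tz": 0.091,"ax": 0,"ay": 0,"az": 0.009},
  {"jaw": 0.3,"tx": -0.001,"ty": -0.001,"tz": 0.091,"ax": 0,"ay": 0,"az": 0.009},
])

```text
time: 20.55
tool_pos: [0.5626, 0.1122, 0.0245]
ee_rot: [3.14, 0.004, -3.107]
wrist_force: [0.2, -0.2, -0.7]
width: 0.0732
```

Call:
step_arm([
  {"jaw": 0.2,"tx": 0,"ty": 0,"tz": 0,"ax": 0,"ay": 0,"az": 0},
  {"jaw": 0.2,"tx": 0,"ty": 0,"tz": 0,"ax": 0,"ay": 0,"az": 0},
  {"jaw": 0.2,"tx": 0,"ty": 0,"tz": 0,"ax": 0,"ay": 0,"az": 0},
  {"jaw": 0.2,"tx": 0,"ty": 0,"tz": 0,"ax": 0,"ay": 0,"az": 0},
])

```text
time: 20.95
tool_pos: [0.5631, 0.1116, 0.0252]
ee_rot: [-3.142, 0.006, -3.107]
wrist_force: [-0.2, -2.4, 3.2]
width: 0.0517
```

Call:
step_arm([
  {"jaw": 0.2,"tx": 0,"ty": 0,"tz": -0.015,"ax": 0,"ay": 0,"az": 0},
  {"jaw": 0.2,"tx": 0,"ty": 0,"tz": -0.05,"ax": 0,"ay": 0,"az": 0},
  {"jaw": 0.2,"tx": 0,"ty": 0,"tz": -0.09,"ax": 0,"ay": 0,"az": 0},
  {"jaw": 0.2,"tx": 0,"ty": 0.02,"tz": -0.12,"ax": 0,"ay": 0,"az": 0},
  {"jaw": 0.2,"tx": 0,"ty": 0.06,"tz": -0.12,"ax": 0,"ay": 0,"az": 0},
  {"jaw": 0.2,"tx": 0,"ty": 0.09,"tz": -0.12,"ax": 0,"ay": 0,"az": 0},
  {"jaw": 0.2,"tx": 0,"ty": 0.1,"tz": -0.12,"ax": 0,"ay": 0,"az": 0},
  {"jaw": 0.2,"tx": 0,"ty": 0.1,"tz": -0.12,"ax": 0,"ay": 0,"az": 0},
])

```text
time: 21.75
tool_pos: [0.5583, 0.2128, 0.145]
ee_rot: [-3.142, 0.005, -3.104]
wrist_force: [0.4, -0.6, -2.8]
width: 0.0519
```

```bash
python3 - <<'E'
from h import *
K=dict(camera_model("wrist")); K["origin"]=np.array([.610383,.28040524,.44358]);K["orientation"]=np.array([2.8947,0,0])
C=plane(K,[(156,70),(308.5,31)],.010); print("near corners",C,"ang",np.degrees(np.arctan2(*(C[1]-C[0])[::-1])),"len",np.linalg.norm(C[1]-C[0]))
for n,s in(("scene",(373,286)),("side",(210,111))):
    p,d=snapshot(n);m=camera_model(n)
    if n=="scene": cv2.imwrite("pics/sc3.png",cv2.resize(p[150:350,200:450,::-1],(750,600),interpolation=cv2.INTER_CUBIC))
    f=find(n,"tray",s,25)
    if f: print(n,rect(outline(m,f["pixels"],.010)/1000),f["confidence"])
move([.5605,.4085,.09],13)
E
```

```text
near corners [[467.80537985 338.87239637]
 [674.21119672 387.52198133]] ang 13.262483339420028 len 212.0616498971489
scene (array([560.2, 407.9]), 227.3, 92.6, 13.7) 0.9
side (array([555.1, 402.6]), 226.0, 100.7, 13.5) 0.9
shift [-0.008   0.1981  0.0549] rot [-0.001  0.005 -0.193] j6 -1.34 tcp [0.5589 0.2103 0.145 ] yaw -178.07
```

View pics/sc3.png

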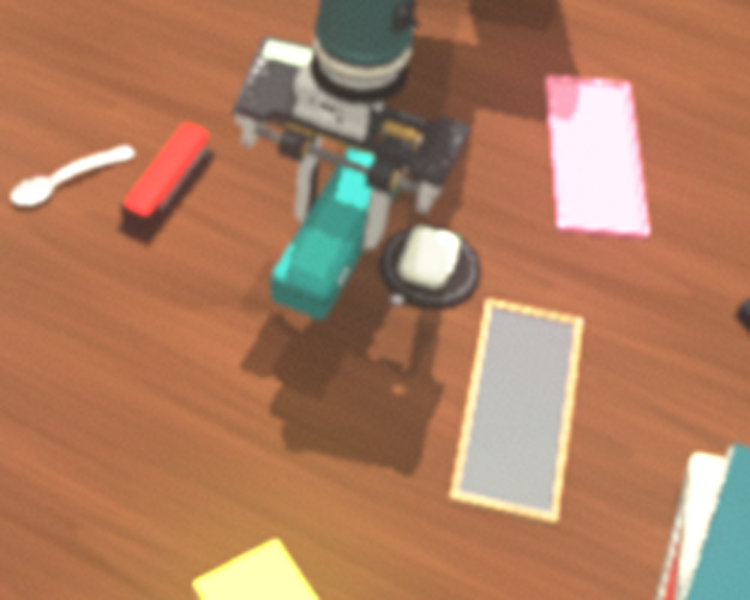

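Call:
step_arm([
  {"jaw": 0.2,"tx": 0,"ty": 0.03,"tz": 0,"ax": 0,"ay": 0,"az": 0},
  {"jaw": 0.2,"tx": -0.002,"ty": 0.07,"tz": 0,"ax": 0,"ay": 0,"az": -0.05},
  {"jaw": 0.2,"tx": -0.004,"ty": 0.11,"tz": 0,"ax": 0,"ay": 0,"az": -0.1},
  {"jaw": 0.2,"tx": -0.006,"ty": 0.15,"tz": 0,"ax": 0,"ay": 0,"az": -0.15},
  {"jaw": 0.2,"tx": -0.008,"ty": 0.18,"tz": 0,"ax": 0,"ay": 0,"az": -0.2},
  {"jaw": 0.2,"tx": -0.008,"ty": 0.197,"tz": 0.02,"ax": 0,"ay": 0,"az": -0.2},
  {"jaw": 0.2,"tx": -0.008,"ty": 0.197,"tz": 0.04,"ax": 0,"ay": 0,"az": -0.2},
  {"jaw": 0.2,"tx": -0.008,"ty": 0.197,"tz": 0.05,"ax": 0,"ay": 0,"az": -0.2},
])

```text
time: 22.75
tool_pos: [0.5592, 0.4056, 0.0903]
ee_rot: [-3.137, -0.001, -2.91]
wrist_force: [0.4, -0.6, -2.9]
width: 0.0516
```

```bash
python3 - <<'E'
from h import *
n="scene";p,d=snapshot(n);m=camera_model(n)
f=find(n,"pencil_case")
P=cam_pts(m,d,f["pixels"]);P=P[P[:,2]>.06]
a=np.radians(13.3);s=(P[:,:2]-[.5605,.4075])@[np.cos(a),np.sin(a)]
for lo in np.arange(-.1,.1,.025):
    k=(s>lo)&(s<lo+.025)
    if k.sum()>5: print(round(lo,3),np.percentile(P[k,2],90).round(4),k.sum())
print(s.min(),s.max())
move([.5605,.4075,.032],13.3)
E
```

```text
-0.075 0.1083 39
-0.05 0.1079 94
-0.025 0.1074 143
-0.0 0.1083 163
0.025 0.1082 175
0.05 0.1074 194
0.075 0.1049 241
-0.06618012996921088 0.09045720729223584
shift [-0.0019  0.0024  0.0588] rot [-0.004 -0.002 -0.001] j6 -1.26 tcp [0.5593 0.405  0.0908] yaw -166.74
```

Call:
step_arm([
  {"jaw": 0.2,"tx": -0.002,"ty": 0.002,"tz": 0.02,"ax": 0,"ay": 0,"az": 0},
  {"jaw": 0.2,"tx": -0.002,"ty": 0.002,"tz": 0.04,"ax": 0,"ay": 0,"az": 0},
  {"jaw": 0.2,"tx": -0.002,"ty": 0.002,"tz": 0.05,"ax": 0,"ay": 0,"az": 0},
  {"jaw": 0.2,"tx": -0.002,"ty": 0.002,"tz": 0.055,"ax": 0,"ay": 0,"az": 0},
  {"jaw": 0.2,"tx": -0.002,"ty": 0.002,"tz": 0.057,"ax": 0,"ay": 0,"az": 0},
  {"jaw": 0.2,"tx": -0.002,"ty": 0.002,"tz": 0.058,"ax": 0,"ay": 0,"az": 0},
])

```text
time: 23.45
tool_pos: [0.5614, 0.4073, 0.0339]
ee_rot: [-3.138, 0.0, -2.91]
wrist_force: [-0.8, 0.6, -1.0]
width: 0.0518
```

Call:
step_arm([
  {"jaw": 0.2,"tx": 0,"ty": 0,"tz": 0.0015,"ax": 0,"ay": 0,"az": 0},
  {"jaw": 0.2,"tx": 0,"ty": 0,"tz": 0.0015,"ax": 0,"ay": 0,"az": 0},
])

```text
time: 23.65
tool_pos: [0.562, 0.4076, 0.0335]
ee_rot: [-3.138, 0.002, -2.911]
wrist_force: [0.6, 0.1, -2.2]
width: 0.0521
```

Call:
step_arm([
  {"jaw": 0.2,"tx": 0,"ty": 0,"tz": 0.002,"ax": 0,"ay": 0,"az": 0},
  {"jaw": 0.2,"tx": 0,"ty": 0,"tz": 0.003,"ax": 0,"ay": 0,"az": 0},
  {"jaw": 0.2,"tx": 0,"ty": 0,"tz": 0.003,"ax": 0,"ay": 0,"az": 0},
])

```text
time: 23.95
tool_pos: [0.562, 0.4077, 0.0306]
ee_rot: [-3.138, 0.002, -2.91]
wrist_force: [1.0, -0.0, -1.1]
width: 0.0516
```

Call:
step_arm([
  {"jaw": 0.2,"tx": 0,"ty": 0,"tz": 0.001,"ax": 0,"ay": 0,"az": 0},
  {"jaw": 0.2,"tx": 0,"ty": 0,"tz": 0.002,"ax": 0,"ay": 0,"az": 0},
  {"jaw": 0.2,"tx": 0,"ty": 0,"tz": 0.002,"ax": 0,"ay": 0,"az": 0},
])

```text
time: 24.25
tool_pos: [0.5621, 0.4078, 0.0303]
ee_rot: [-3.139, 0.003, -2.91]
wrist_force: [-2.2, -2.0, 4.7]
width: 0.0516
```

Call:
step_arm([
  {"jaw": 0.7,"tx": 0,"ty": 0,"tz": 0,"ax": 0,"ay": 0,"az": 0},
  {"jaw": 0.9,"tx": 0,"ty": 0,"tz": 0,"ax": 0,"ay": 0,"az": 0},
  {"jaw": 1,"tx": 0,"ty": 0,"tz": 0,"ax": 0,"ay": 0,"az": 0},
  {"jaw": 1,"tx": 0,"ty": 0,"tz": -0.02,"ax": 0,"ay": 0,"az": 0},
  {"jaw": 1,"tx": 0,"ty": 0,"tz": -0.06,"ax": 0,"ay": 0,"az": 0},
  {"jaw": 1,"tx": 0,"ty": 0,"tz": -0.1,"ax": 0,"ay": 0,"az": 0},
  {"jaw": 1,"tx": 0,"ty": 0,"tz": -0.14,"ax": 0,"ay": 0,"az": 0},
  {"jaw": 1,"tx": 0,"ty": 0,"tz": -0.16,"ax": 0,"ay": 0,"az": 0},
])

```text
time: 25.05
tool_pos: [0.5628, 0.409, 0.1954]
ee_rot: [-3.141, 0.01, -2.91]
wrist_force: [0.5, 0.4, 0.5]
width: 0.0942
```

```bash
python3 - <<'E'
from h import *
n="scene";p,d=snapshot(n);m=camera_model(n)
f=find(n,"pencil_case");P=cam_pts(m,d,f["pixels"]);print(np.percentile(P[:,2],[2,50,98]).round(4),rect(P[P[:,2]>.036]))
f=find(n,"spoon",(225,208),20)
if f: P=cam_pts(m,d,f["pixels"]);print("spoon",rect(P[(P[:,2]>.002)&(P[:,2]<.03)]))
move([.54,-.17,.22],90); move([.54,-.17,.22],60)
E
```

```text
[0.0167 0.0445 0.0493] (array([563. , 409.8]), 179.8, 54.0, 13.4)
spoon (array([520.9, -92.1]), 127.9, 23.9, -26.7)
shift [ 0.1542 -0.5582 -0.028 ] rot [-0.006  0.005 -1.34 ] j6 -1.25 tcp [0.5624 0.4087 0.1921] yaw -166.75
shift [ 0.1542 -0.5582 -0.028 ] rot [-0.004  0.006 -0.816] j6 -1.25 tcp [0.5624 0.4087 0.1921] yaw -166.75
```

Call:
step_arm([
  {"jaw": 1,"tx": 0.01,"ty": -0.035,"tz": 0,"ax": 0,"ay": 0,"az": 0.05},
  {"jaw": 1,"tx": 0.023,"ty": -0.075,"tz": 0,"ax": 0,"ay": 0,"az": 0.12},
  {"jaw": 1,"tx": 0.037,"ty": -0.115,"tz": 0,"ax": 0,"ay": 0,"az": 0.19},
  {"jaw": 1,"tx": 0.05,"ty": -0.155,"tz": 0,"ax": 0,"ay": 0,"az": 0.26},
  {"jaw": 1,"tx": 0.063,"ty": -0.195,"tz": 0,"ax": 0,"ay": 0,"az": 0.33},
  {"jaw": 1,"tx": 0.076,"ty": -0.235,"tz": 0,"ax": 0,"ay": 0,"az": 0.4},
  {"jaw": 1,"tx": 0.089,"ty": -0.275,"tz": 0,"ax": 0,"ay": 0,"az": 0.47},
  {"jaw": 1,"tx": 0.102,"ty": -0.315,"tz": 0,"ax": 0,"ay": 0,"az": 0.54},
])

```text
time: 26.0
tool_pos: [0.5335, 0.077, 0.1886]
ee_rot: [3.141, 0.002, 2.83]
wrist_force: [0.1, 0.2, 0.1]
width: 0.0939
```

```bash
python3 - <<'E'
from h import *
move([.522,-.0915,.17],152)
E
```

```text
shift [-0.0407 -0.1639  0.0187] rot [0.    0.002 0.177] j6 -1.22 tcp [0.5335 0.077  0.1886] yaw 162.16
```

Call:
step_arm([
  {"jaw": 1,"tx": -0.01,"ty": -0.045,"tz": 0,"ax": 0,"ay": 0,"az": 0.06},
  {"jaw": 1,"tx": -0.02,"ty": -0.085,"tz": 0,"ax": 0,"ay": 0,"az": 0.12},
  {"jaw": 1,"tx": -0.03,"ty": -0.125,"tz": 0.01,"ax": 0,"ay": 0,"az": 0.177},
  {"jaw": 1,"tx": -0.041,"ty": -0.164,"tz": 0.019,"ax": 0,"ay": 0,"az": 0.177},
  {"jaw": 1,"tx": -0.041,"ty": -0.164,"tz": 0.019,"ax": 0,"ay": 0,"az": 0.177},
  {"jaw": 1,"tx": -0.041,"ty": -0.164,"tz": 0.019,"ax": 0,"ay": 0,"az": 0.177},
])

```text
time: 26.6
tool_pos: [0.5209, -0.0919, 0.1667]
ee_rot: [3.142, -0.004, 2.651]
wrist_force: [-0.1, 0.0, 0.0]
width: 0.0938
```

```bash
python3 - <<'E'
from h import *
m,p,d,r=wrist("w7","spoon")
if "spoon" in r:
    P=r["spoon"]; P=P[(P[:,2]<.03)&(P[:,2]>.003)]
    print(len(P),rect(P),P[:,2].max())
    a=np.radians(rect(P)[3]); c=rect(P)[0]/1000; u=np.array([np.cos(a),np.sin(a)]);v=np.array([-u[1],u[0]])
    Q=(P[:,:2]-c)
    for lo in np.arange(-.075,.075,.01):
        k=(Q@u>lo)&(Q@u<lo+.01)
        if k.sum()>3: print(round(lo,3),"side",((Q[k]@v).min()*1e3).round(1),((Q[k]@v).max()*1e3).round(1),"z",np.median(P[k,2]).round(4))
move([.522,-.0915,.1],152)
E
```

```text
spoon 0.73 [246. 117. 273. 238.] 1611
1368 (array([521.8, -91.7]), 137.8, 27.7, -28.2) 0.0177054171614785
-0.075 side -7.7 4.2 z 0.0038
-0.065 side -7.7 4.2 z 0.0052
-0.055 side -7.7 4.3 z 0.0074
-0.045 side -6.6 4.3 z 0.0098
-0.035 side -5.5 4.3 z 0.0126
-0.025 side -5.5 3.2 z 0.0145
-0.015 side -5.5 3.2 z 0.0155
-0.005 side -5.5 3.2 z 0.0161
0.005 side -4.5 3.3 z 0.0152
0.015 side -4.5 3.3 z 0.0138
0.025 side -11.5 11.3 z 0.0088
0.035 side -13.8 13.8 z 0.0056
0.045 side -13.9 13.8 z 0.0058
0.055 side -12.8 12.8 z 0.0064
0.065 side -7.0 7.0 z 0.0091
shift [-0.0006 -0.0007  0.0683] rot [ 0.001 -0.001  0.001] j6 -1.36 tcp [ 0.5219 -0.0907  0.1683] yaw 152.06
```

View pics/w7.png

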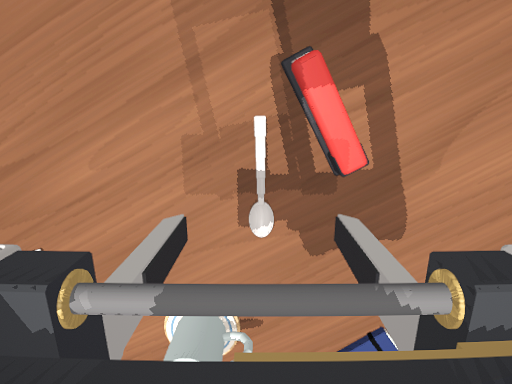

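Call:
step_arm([
  {"jaw": 0.5,"tx": 0.002,"ty": -0.002,"tz": 0.03,"ax": 0,"ay": 0,"az": -0.011},
  {"jaw": 0.5,"tx": 0.002,"ty": -0.002,"tz": 0.07,"ax": 0,"ay": 0,"az": -0.011},
  {"jaw": 0.5,"tx": 0.002,"ty": -0.002,"tz": 0.1,"ax": 0,"ay": 0,"az": -0.011},
  {"jaw": 0.5,"tx": 0.002,"ty": -0.002,"tz": 0.12,"ax": 0,"ay": 0,"az": -0.011},
  {"jaw": 0.5,"tx": 0.002,"ty": -0.002,"tz": 0.125,"ax": 0,"ay": 0,"az": -0.011},
  {"jaw": 0.5,"tx": 0.002,"ty": -0.002,"tz": 0.125,"ax": 0,"ay": 0,"az": -0.011},
])

```text
time: 27.3
tool_pos: [0.5188, -0.09, 0.0428]
ee_rot: [3.141, -0.002, 2.667]
wrist_force: [0.3, 0.0, 0.9]
width: 0.0494
```

```bash
python3 - <<'E'
from h import *
print(get_obs()["width"]);move([.5188,-.0911,.014],152.7)
E
```

```text
0.04944155424742186
shift [-0.0005 -0.001   0.0288] rot [ 0.    -0.002  0.002] j6 -1.38 tcp [ 0.5188 -0.09    0.0428] yaw 152.8
```

Call:
step_arm([
  {"jaw": 0.5,"tx": 0,"ty": -0.001,"tz": 0.015,"ax": 0,"ay": 0,"az": 0},
  {"jaw": 0.5,"tx": 0,"ty": -0.001,"tz": 0.025,"ax": 0,"ay": 0,"az": 0},
  {"jaw": 0.5,"tx": 0,"ty": -0.001,"tz": 0.029,"ax": 0,"ay": 0,"az": 0},
  {"jaw": 0.5,"tx": 0,"ty": -0.001,"tz": 0.029,"ax": 0,"ay": 0,"az": 0},
  {"jaw": 0,"tx": 0,"ty": -0.001,"tz": 0.029,"ax": 0,"ay": 0,"az": 0},
  {"jaw": 0,"tx": 0,"ty": -0.001,"tz": 0.029,"ax": 0,"ay": 0,"az": 0},
  {"jaw": 0,"tx": 0,"ty": -0.001,"tz": 0.029,"ax": 0,"ay": 0,"az": 0},
  {"jaw": 0,"tx": 0,"ty": -0.001,"tz": 0.029,"ax": 0,"ay": 0,"az": 0},
])

```text
time: 28.1
tool_pos: [0.5185, -0.091, 0.0142]
ee_rot: [3.141, -0.002, 2.667]
wrist_force: [-0.9, 0.4, -0.5]
width: 0.019
```

Call:
step_arm([
  {"jaw": 0,"tx": 0,"ty": 0,"tz": 0,"ax": 0,"ay": 0,"az": 0},
  {"jaw": 0,"tx": 0,"ty": 0,"tz": 0,"ax": 0,"ay": 0,"az": 0},
  {"jaw": 0,"tx": 0,"ty": 0,"tz": 0,"ax": 0,"ay": 0,"az": 0},
  {"jaw": 0,"tx": 0,"ty": 0,"tz": 0,"ax": 0,"ay": 0,"az": 0},
])

```text
time: 28.5
tool_pos: [0.5186, -0.0911, 0.0143]
ee_rot: [3.141, -0.001, 2.667]
wrist_force: [-0.7, -0.6, 0.3]
width: 0.0089
```

Call:
step_arm([
  {"jaw": 0,"tx": 0,"ty": 0,"tz": -0.01,"ax": 0,"ay": 0,"az": 0},
  {"jaw": 0,"tx": 0,"ty": 0,"tz": -0.03,"ax": 0,"ay": 0,"az": 0},
  {"jaw": 0,"tx": 0,"ty": 0,"tz": -0.06,"ax": 0,"ay": 0,"az": 0},
  {"jaw": 0,"tx": 0,"ty": 0,"tz": -0.1,"ax": 0,"ay": 0,"az": 0},
  {"jaw": 0,"tx": 0,"ty": 0,"tz": -0.12,"ax": 0,"ay": 0,"az": 0},
  {"jaw": 0,"tx": 0,"ty": 0,"tz": -0.12,"ax": 0,"ay": 0,"az": 0},
])

```text
time: 29.1
tool_pos: [0.5213, -0.0919, 0.1392]
ee_rot: [3.139, 0.008, 2.667]
wrist_force: [0.5, 0.4, -0.5]
width: 0.0085
```

```bash
cat >> h.py <<'E'
def fit_rest(C,x0):
    def sd(p):
        a=np.radians(p[2]);q=(C-p[:2])@np.array([[np.cos(a),-np.sin(a)],[np.sin(a),np.cos(a)]])
        disc=np.hypot(q[:,0]-45,q[:,1])-38
        r=np.abs(q-[-25,0])-[60,17]; box=np.linalg.norm(np.maximum(r,0),axis=1)+np.minimum(r.max(1),0)
        return np.minimum(disc,box)
    s=least_squares(sd,x0,loss="soft_l1",f_scale=2); return s.x.round(1),np.abs(s.fun).mean().round(2)
E
python3 - <<'E'
from h import *
for n in("side","scene"):
    p,d=snapshot(n);m=camera_model(n);f=find(n,"spoon_rest")
    for z in(.002,.006): print(n,z,fit_rest(outline(m,f["pixels"],z),[553,-404,-4]))
    P=cam_pts(m,d,f["pixels"])
im=cv2.imread("pics/w4.png");K=dict(camera_model("wrist"));K["origin"]=np.array([.4516,-.2588,.4176]);K["orientation"]=np.array([2.8947,0,0])
g=(im.min(2)>200).astype(np.uint8);g[:185]=0;g[245:]=0;g[:,:262]=0;g[:,395:]=0
g=cv2.morphologyEx(g,cv2.MORPH_CLOSE,np.ones((5,5)));print(g.sum())
print("w4",fit_rest(outline(K,g,.006),[553,-404,-4]))
m,p,d,r=wrist("w8","spoon")
if "spoon" in r: P=r["spoon"];print(np.percentile(P[:,2],[2,50,98]),get_obs()["tool_pos"],get_obs()["width"])
E
```

```text
side 0.002 (array([ 555.7, -400.1,   -6.9]), np.float64(0.95))
side 0.006 (array([ 553.3, -400.9,   -6.9]), np.float64(1.0))
scene 0.002 (array([ 549.1, -400.5,   -7.2]), np.float64(2.03))
scene 0.006 (array([ 551.9, -397.2,   -7.2]), np.float64(2.07))
2646
w4 (array([ 556.7, -402.8,   -7.5]), np.float64(4.13))
spoon 0.95 [247. 122. 273. 327.] 2826
[0.12124942 0.12852125 0.13468998] [ 0.51757781 -0.09084237  0.13209103] 0.008661562976009759
```

View pics/w8.png

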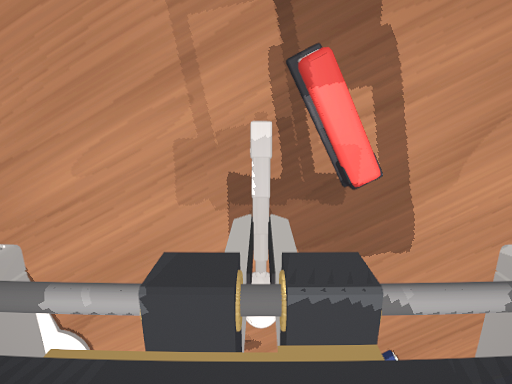

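Call:
step_arm([
  {"jaw": 0,"tx": -0.02,"ty": -0.03,"tz": 0,"ax": 0,"ay": 0,"az": -0.05},
  {"jaw": 0,"tx": -0.045,"ty": -0.07,"tz": 0,"ax": 0,"ay": 0,"az": -0.11},
  {"jaw": 0,"tx": -0.07,"ty": -0.11,"tz": 0,"ax": 0,"ay": 0,"az": -0.17},
  {"jaw": 0,"tx": -0.095,"ty": -0.15,"tz": 0,"ax": 0,"ay": 0,"az": -0.23},
  {"jaw": 0,"tx": -0.12,"ty": -0.19,"tz": 0,"ax": 0,"ay": 0,"az": -0.29},
  {"jaw": 0,"tx": -0.145,"ty": -0.225,"tz": 0,"ax": 0,"ay": 0,"az": -0.352},
  {"jaw": 0,"tx": -0.168,"ty": -0.26,"tz": 0.01,"ax": 0,"ay": 0,"az": -0.352},
  {"jaw": 0,"tx": -0.168,"ty": -0.26,"tz": 0.03,"ax": 0,"ay": 0,"az": -0.352},
])

```text
time: 30.2
tool_pos: [0.5475, -0.4048, 0.1002]
ee_rot: [-3.14, -0.004, 3.013]
wrist_force: [-0.2, 0.3, -1.0]
width: 0.0087
```

Call:
step_arm([
  {"jaw": 0,"tx": 0,"ty": 0,"tz": 0.01,"ax": 0,"ay": 0,"az": 0},
  {"jaw": 0,"tx": 0,"ty": 0,"tz": 0.02,"ax": 0,"ay": 0,"az": 0},
  {"jaw": 0,"tx": 0,"ty": 0,"tz": 0.02,"ax": 0,"ay": 0,"az": 0},
])

```text
time: 30.5
tool_pos: [0.5465, -0.4032, 0.0775]
ee_rot: [3.14, -0.008, 3.014]
wrist_force: [0.1, -1.0, 0.1]
width: 0.0088
```

```bash
python3 - <<'E'
from h import *
move([.548,-.3995,.0168],173)
n="side";p,d=snapshot(n);cv2.imwrite("pics/s9.png",cv2.resize(p[200:360,320:480,::-1],(600,600),interpolation=cv2.INTER_CUBIC))
E
```

```text
shift [-0.0015  0.0038  0.0607] rot [ 0.001 -0.008 -0.005] j6 -2.16 tcp [ 0.5465 -0.4032  0.0775] yaw 172.71
```

View pics/s9.png

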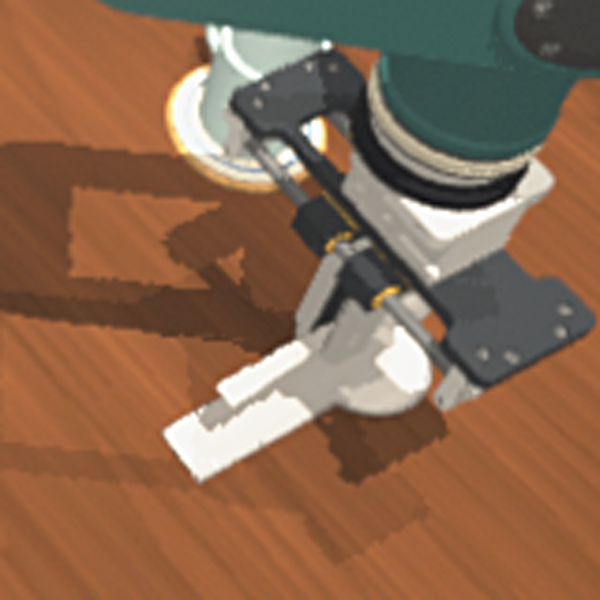

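Call:
step_arm([
  {"jaw": 0,"tx": -0.0015,"ty": 0.004,"tz": 0.015,"ax": 0,"ay": -0.008,"az": -0.005},
  {"jaw": 0,"tx": -0.0015,"ty": 0.004,"tz": 0.03,"ax": 0,"ay": -0.008,"az": -0.005},
  {"jaw": 0,"tx": -0.0015,"ty": 0.004,"tz": 0.045,"ax": 0,"ay": -0.008,"az": -0.005},
  {"jaw": 0,"tx": -0.0015,"ty": 0.004,"tz": 0.053,"ax": 0,"ay": -0.008,"az": -0.005},
  {"jaw": 0,"tx": -0.0015,"ty": 0.004,"tz": 0.056,"ax": 0,"ay": -0.008,"az": -0.005},
  {"jaw": 0,"tx": -0.0015,"ty": 0.004,"tz": 0.057,"ax": 0,"ay": -0.008,"az": -0.005},
])

```text
time: 31.15
tool_pos: [0.5486, -0.3997, 0.0216]
ee_rot: [3.141, 0.002, 3.019]
wrist_force: [0.4, -0.4, -0.4]
width: 0.0086
```

Call:
step_arm([
  {"jaw": 0,"tx": 0,"ty": 0,"tz": 0.001,"ax": 0,"ay": 0,"az": 0},
  {"jaw": 0,"tx": 0,"ty": 0,"tz": 0.001,"ax": 0,"ay": 0,"az": 0},
])

```text
time: 31.35
tool_pos: [0.5489, -0.4, 0.0212]
ee_rot: [-3.141, 0.002, 3.019]
wrist_force: [0.3, 0.3, -1.4]
width: 0.0086
```

Call:
step_arm([
  {"jaw": 0,"tx": 0,"ty": 0,"tz": 0.002,"ax": 0,"ay": 0,"az": 0},
  {"jaw": 0,"tx": 0,"ty": 0,"tz": 0.0035,"ax": 0,"ay": 0,"az": 0},
  {"jaw": 0,"tx": 0,"ty": 0,"tz": 0.0035,"ax": 0,"ay": 0,"az": 0},
  {"jaw": 0,"tx": 0,"ty": 0,"tz": 0.004,"ax": 0,"ay": 0,"az": 0},
])

```text
time: 31.75
tool_pos: [0.5489, -0.4001, 0.0173]
ee_rot: [-3.141, 0.003, 3.019]
wrist_force: [0.0, 0.3, -0.9]
width: 0.0087
```

Call:
step_arm([
  {"jaw": 0,"tx": 0,"ty": 0,"tz": 0.001,"ax": 0,"ay": 0,"az": 0},
  {"jaw": 0,"tx": 0,"ty": 0,"tz": 0.001,"ax": 0,"ay": 0,"az": 0},
])

```text
time: 31.95
tool_pos: [0.549, -0.4001, 0.0168]
ee_rot: [-3.141, 0.003, 3.019]
wrist_force: [-0.0, 0.8, 2.5]
width: 0.0087
```

Contact as predicted; release with a moderate opening, then rise.

Call:
step_arm([
  {"jaw": 0.25,"tx": 0,"ty": 0,"tz": 0,"ax": 0,"ay": 0,"az": 0},
  {"jaw": 0.4,"tx": 0,"ty": 0,"tz": 0,"ax": 0,"ay": 0,"az": 0},
  {"jaw": 0.5,"tx": 0,"ty": 0,"tz": 0,"ax": 0,"ay": 0,"az": 0},
  {"jaw": 0.5,"tx": 0,"ty": 0,"tz": -0.02,"ax": 0,"ay": 0,"az": 0},
  {"jaw": 0.5,"tx": 0,"ty": 0,"tz": -0.06,"ax": 0,"ay": 0,"az": 0},
  {"jaw": 0.5,"tx": 0,"ty": 0,"tz": -0.1,"ax": 0,"ay": 0,"az": 0},
  {"jaw": 0.5,"tx": 0,"ty": 0,"tz": -0.14,"ax": 0,"ay": 0,"az": 0},
  {"jaw": 0.5,"tx": 0,"ty": 0,"tz": -0.18,"ax": 0,"ay": 0,"az": 0},
])

```text
time: 32.75
tool_pos: [0.5484, -0.3998, 0.1982]
ee_rot: [-3.141, 0.003, 3.019]
wrist_force: [0.9, 0.1, -0.1]
width: 0.0467
```

Call:
step_arm([
  {"jaw": 0.5,"tx": 0.04,"ty": 0.02,"tz": 0,"ax": 0,"ay": 0,"az": 0},
  {"jaw": 0.5,"tx": 0.08,"ty": 0.05,"tz": -0.02,"ax": 0,"ay": 0,"az": 0},
  {"jaw": 0.5,"tx": 0.1,"ty": 0.09,"tz": -0.04,"ax": 0,"ay": 0,"az": 0},
  {"jaw": 0.5,"tx": 0.1,"ty": 0.13,"tz": -0.06,"ax": 0,"ay": 0,"az": 0},
  {"jaw": 0.5,"tx": 0.1,"ty": 0.17,"tz": -0.06,"ax": 0,"ay": 0,"az": 0},
  {"jaw": 0.5,"tx": 0.1,"ty": 0.17,"tz": -0.06,"ax": 0,"ay": 0,"az": 0},
])

```text
time: 33.35
tool_pos: [0.4704, -0.2152, 0.26]
ee_rot: [-3.141, 0.007, 3.025]
wrist_force: [0.1, -0.5, 0.3]
width: 0.0469
```

```bash
python3 - <<'E'
from h import *
for n in("scene","side"):
    p,d=snapshot(n);m=camera_model(n)
    cv2.imwrite(f"pics/{n}_end.png",cv2.resize(p[:,:,::-1],(800,600),interpolation=cv2.INTER_CUBIC))
    if n=="side": cv2.imwrite("pics/rest_end.png",cv2.resize(p[200:350,340:490,::-1],(600,600),interpolation=cv2.INTER_CUBIC))
    for q,z in(("mug",.084),("earbuds",.026),("pencil_case",.04),("stapler",.03)):
        f=find(n,q)
        if f: P=cam_pts(m,d,f["pixels"]);P=P[(P[:,2]>z)&(P[:,2]<.1)];print(n,q,rect(P) if len(P)>4 else 0, np.percentile(P[:,2],98).round(4) if len(P) else 0)
m,p,d,r=wrist("w10","stapler")
E
```

```text
scene mug (array([ 661. , -249.7]), 62.5, 61.2, 40.0) 0.0917
scene earbuds (array([453.9, 272.6]), 60.8, 42.3, 6.0) 0.0354
scene pencil_case (array([562.5, 410.5]), 178.0, 52.8, 12.2) 0.0497
scene stapler (array([495.4,   5.9]), 126.1, 31.7, -1.6) 0.0469
side mug (array([ 659.4, -254.6]), 62.1, 61.1, 60.7) 0.0915
side earbuds (array([450.7, 269.1]), 57.7, 45.4, 6.3) 0.036
side pencil_case (array([558.1, 407. ]), 178.8, 56.2, 14.3) 0.0495
side stapler (array([489.1,  -0.8]), 123.6, 32.1, -0.3) 0.0467
stapler 0.68 [403. 108. 442. 210.] 3471
```

View pics/scene_end.png

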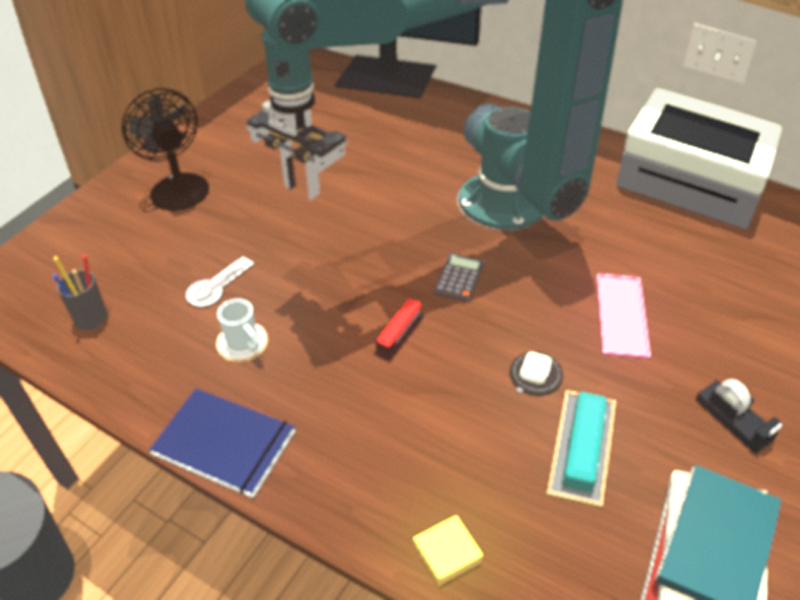

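View pics/rest_end.png

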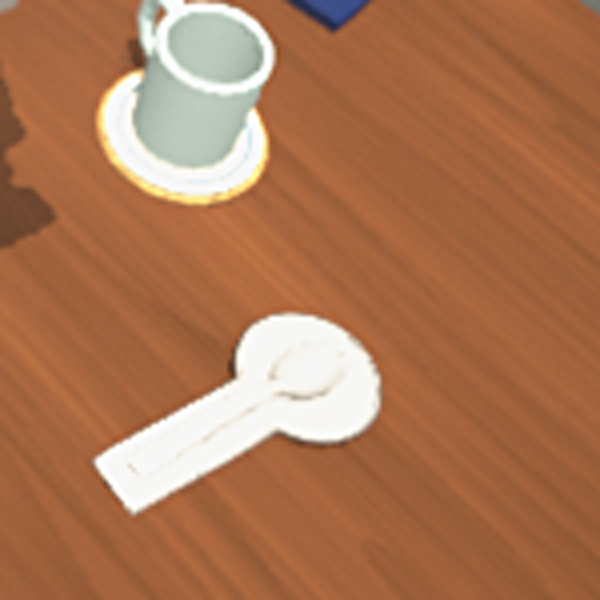

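```bash
python3 - <<'E'
from h import *
for n in("scene","side"):
    p,d=snapshot(n);m=camera_model(n)
    for q,z in(("earbuds",.028),("pencil_case",.041)):
        f=find(n,q);P=cam_pts(m,d,f["pixels"]);P=P[(P[:,2]>z)&(P[:,2]<.06)]
        c=P-P.mean(0);k=np.linalg.lstsq(np.c_[c[:,:2],np.ones(len(c))],c[:,2],rcond=None)[0];print(n,q,len(P),"median z",np.median(P[:,2]).round(4),"tilt deg",np.degrees(k[:2]).round(1))
close_job()
E
```

```text
scene earbuds 178 median z 0.0315 tilt deg [-0.2  0. ]
scene pencil_case 1016 median z 0.0451 tilt deg [-0.2  0.4]
side earbuds 186 median z 0.0316 tilt deg [-0.   0.1]
side pencil_case 579 median z 0.046 tilt deg [-0.1  1.2]
the job is handed in; nothing more can be done
```

The desk is in order and the job is handed in, at about 34 s of the 128 s allowed. I did the four things in the order asked and chose the wooden tray over the pink look-alike:

- **Mug:** it stands upright on the coaster, with its rim within about 2 mm of the coaster's middle. It was held level throughout, by the arm's readings and one picture taken mid-carry.
- **Earbud case:** it lies flat on the charging pad (tilt 0.2° or less), about 2–3 mm from the pad's middle.
- **Pencil case:** it lies inside the wooden tray, near its middle, with its top at 45–46 mm as expected for lying flat. One camera's fit gave 1.2° of tilt and the other 0.4°; I put this down to depth noise.
- **Teaspoon:** its bowl is in the round dish and its handle runs along the channel. I judged this from the last side picture only, without a numeric check.

The stapler's measured position before and after agrees to about 1 mm. Its measured angle from the scene camera changed by about 2°, which is within the noise.

No wrist-force reading went above about 6 N. Everything is released, and the gripper was clear of all objects at the end.

The two fixed cameras disagree with each other by up to about 5 mm, so I compared positions within each camera or averaged the two.

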